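# Hang the washed dippers on the balance rack, left and right in turn

### The arm

A 6-joint arm with a two-finger parallel gripper is mounted at the origin on the work surface. World frame = base frame: x ahead of the robot, y to its left, z up, the work surface at z = 0. Lengths are in m, angles in rad, forces in N, time in s.
With the tool pointing down it reaches from about 0.375 to 0.825 m from the base axis. Payload 5.5 kg.
Tool frame: the origin (TCP) lies midway between the tips of the shut fingers; the grasp point (between the pads) lies 19 mm behind it; z points along the fingers, y is the direction in which the jaws open and shut (so a half turn about z gives the same grasp; the last joint's range is limited). The gripper opens to 85 mm and grips with 20 to 120 N. Pads are 22 mm wide; open, the fingers measure 114 mm over their backs; the gripper's body (76 mm by 85 mm) begins 54 mm behind the grasp point. The pads swing forward as they close: fully open they stand 13 mm farther back than shut.
Start: joints at [1.238, 0.314, -0.047, 1.21, 0, 1.571], TCP at [0.196, 0.567, 0.231] pointing down, gripper open.
Joint ranges: [-2.67, 2.67], [-0.69, 1.73], [-1.03, 1.25], [-2.08, 2.16], [-1.42, 1.45], [-3.14, 3.14]. Speed limits (rad/s): [2.39, 2.39, 3.01, 3.14, 3.14, 3.14].

### API

Orientations are given as a rotation vector (axis times angle).
In Python, from station import manip, cams, job gives the robot as it stands.
- The arm moves only by the tool apply_moves, never from a script. Its argument "steps" is a list that holds one entry, the list of rows, each a list of 4 numbers: the shift along the tool's x, y, z in mm, then the turn about the tool's z in degrees. In form: [[[dx, dy, dz, spin], ...]]. A call has 1 to 12 rows; each row is the pose to reach, as a shift and turn from the pose commanded when the call began, along the tool's axes at that moment; what a row does not reach only later rows make up. A row lasts 1/8 s, in which the tool goes at most 62.5 mm and 10.7 degrees, less where a joint would pass 70% of its speed; a pose out of reach is approached as far as the arm can. A call with a gripper value outside its range is refused whole. "jaw" is the finger opening in mm, from 0 to 85.4, set as the call begins (left out, the last holds). The fingers move at their own pace and stop on an object; "squeeze" is the grip in N (left out, the last holds). Time passes only in rows, so rows that repeat a pose let the fingers close. It gives the time, the measured TCP pose, the force and the opening at its end, in the units of the state.
- manip.observe(): the state, without advancing time (a new reading comes with each control period).
- cams.snapshot(name): name is "scene" or "top" or "wrist"; returns a dict with "image" (400x640x3 uint8, blue, green, red), "camera_matrix" (3x3 intrinsics, pixels), "view" (4x4, takes a point from world to camera coordinates). Camera axes: x right, y down, z forward; pixel columns grow to the right and rows downward; lengths in m; the calibration is good to about 2 mm. A picture is of the moment at which its call begins. There is no depth.
- job.sign_off(): hands the job in, once; it reports no verdict.
The state is a dict: "time_s": time; "joints": joint angles; "dq": joint speeds; "joint_efforts": joint torques, N m; "tool_pos": TCP position; "tool_rot": TCP orientation; "contact_force": force on the tool from outside, world axes, zero at the start; "wrist_torque": the same for the moment, N m; "width": opening from 0.0 (shut) to 1.0 (fully open).
Only numpy, scipy, OpenCV 4.12 (cv2) and the standard library are available. Lean on these libraries where they do the work, as an engineer would, in place of code of your own. Each camera call takes 0.05 s, during which the arm holds its last target.

### The job

Hang the four washed dippers by their hooks on the tipping balance bar to drip dry: one on each place, the two large (green grip) on the outer places and the two small (orange grip) on the inner ones. Change sides as you go, so that there are never two on one side while the other side is empty and the bar never tips far. Leave the bar level with everything hanging still and the other crockery where it stands.

Things in the scene. Friction and masses are not known exactly. Their poses are not given: they have to be found in the camera images.
- rack: steel portal frame on the counter: two posts 520 mm apart (along its y), 18 mm thick, on flat feet 160 mm long (35 mm of it to -x), and a fixed cross pipe 16 mm thick at 338 mm height, right above the balance bar. Origin on the counter midway between the posts; the bar's places face the robot's side (-x). y runs to the left end.
- bar (a joint): tilt of the balance bar in rad, 0 = level, positive = left (+y) end up. Spring-centred pivot in the middle, about 2 N m per rad, lightly damped, stops at +-0.32. A large dipper alone on an outer place tips it about 0.12 rad; 0.25 rad is far tipped.
- largea: large stainless dipper with a green grip and band, standing on its flat bottom: round open cup 60 mm wide, 55 mm tall, 160 g (+-6%). Origin: centre of its underside, z up. An upright handle at its -x side, 34 mm from the cup's axis, carries the grip; above, it folds over the cup to +x as a hook, peak 156 mm up, that overhangs the grip: take the handle slantwise from its -x side
- largeb: the other large dipper, in every way the same as largea (grip included)
- smalla: small stainless dipper with a orange grip and band, standing on its flat bottom: round open cup 48 mm wide, 40 mm tall, 90 g (+-6%). Origin: centre of its underside, z up. An upright handle at its -x side, 28 mm from the cup's axis, carries the grip; above, it folds over the cup to +x as a hook, peak 136 mm up, that overhangs the grip: take the handle slantwise from its -x side
- smallb: the other small dipper, in every way the same as smalla (grip included)
- largea_hook (a point): point in the hook of largea where the axis of the 12 mm bar lies when fully hung: 142 mm above its underside, 2 mm to -x of the cup's axis; axes as the dipper. The hook is a 10 mm wide strip bent like a roof (two 45 degree slopes, 4 mm thick); its free end lies about 22 mm to +x of this point and 12 mm below it
- largea_grip (a point): middle of the plastic grip on the upright handle of largea, 10 mm thick (x), 16 mm wide (y), 48 mm tall: 92 mm above the underside, 34 mm to -x of the cup's axis
- largeb_hook (a point): point in the hook of largeb where the axis of the 12 mm bar lies when fully hung: 142 mm above its underside, 2 mm to -x of the cup's axis; axes as the dipper. The hook is a 10 mm wide strip bent like a roof (two 45 degree slopes, 4 mm thick); its free end lies about 22 mm to +x of this point and 12 mm below it
- smalla_hook (a point): point in the hook of smalla where the axis of the 12 mm bar lies when fully hung: 122 mm above its underside, 2 mm to -x of the cup's axis; axes as the dipper. The hook is a 10 mm wide strip bent like a roof (two 45 degree slopes, 4 mm thick); its free end lies about 22 mm to +x of this point and 12 mm below it
- smalla_grip (a point): middle of the plastic grip on the upright handle of smalla, 10 mm thick (x), 16 mm wide (y), 48 mm tall: 78 mm above the underside, 28 mm to -x of the cup's axis
- smallb_hook (a point): point in the hook of smallb where the axis of the 12 mm bar lies when fully hung: 122 mm above its underside, 2 mm to -x of the cup's axis; axes as the dipper. The hook is a 10 mm wide strip bent like a roof (two 45 degree slopes, 4 mm thick); its free end lies about 22 mm to +x of this point and 12 mm below it
- left_outer (a point): the left outer hanging place on the balance bar, 150 mm to +y of its pivot, on the axis of the 12 mm thick round bar, 270 mm above the counter when level; axes as the bar (y along it). Black flared collars 26 mm wide bound the place: 16 mm apart at the bar, 26 mm at their rims
- left_inner (a point): the left inner hanging place on the balance bar, 75 mm to +y of its pivot, on the axis of the 12 mm thick round bar, 270 mm above the counter when level; axes as the bar (y along it). Black flared collars 26 mm wide bound the place: 16 mm apart at the bar, 26 mm at their rims
- right_outer (a point): the right outer hanging place on the balance bar, 150 mm to -y of its pivot, on the axis of the 12 mm thick round bar, 270 mm above the counter when level; axes as the bar (y along it). Black flared collars 26 mm wide bound the place: 16 mm apart at the bar, 26 mm at their rims
- right_inner (a point): the right inner hanging place on the balance bar, 75 mm to -y of its pivot, on the axis of the 12 mm thick round bar, 270 mm above the counter when level; axes as the bar (y along it). Black flared collars 26 mm wide bound the place: 16 mm apart at the bar, 26 mm at their rims
- tumbler: glass tumbler 66 mm wide, 85 mm tall, about under the middle of the bar; origin centre of underside; leave alone
- bowl1: white bowl 130 mm wide, 55 mm tall, behind the rack; leave alone
- bowl2: another such bowl; leave alone
- soap: green soap bottle 64 mm wide, 190 mm tall; leave alone
- mug: white mug 84 mm wide, 90 mm tall; leave alone
- sponge: yellow sponge 110 x 70 x 30 mm; leave alone
- plates: stack of white plates 180 mm wide, 34 mm tall; leave alone
Things that resemble listed ones, but are neither listed nor needed, are in the scene too. What is shaped like the largeb but purple is not meant. Leave any yellow look-alike of the largea alone.

How it is judged:
By the outcome, as a careful person would: the job done as asked, in the order asked, and still so for the second after the job is handed in, with the robot touching nothing.
It also fails if it takes over 64 s, if anything falls off the work surface, if the arm or the gripper's body presses on something with over 40 N, if the wrist force passes 120 N, or if a joint passes its speed limit or range.

## Working session

There is one attempt and no reset: what is moved stays moved. The work goes in short steps, Python scripts to look and compute and a tool call to move; the robot and the scene stay as the last step left them, time stands still between calls to the robot, and variables do not carry over. Pictures are saved under pics/ and viewed, and the job is handed in when it is done.

Besides the shell and the picture viewer there is one more tool, called by a JSON object that holds its "name" and its "arguments", one argument or row to a line. apply_moves: Moves the arm, as the interface text tells. Its arguments: {"type":"object","properties":{"steps":{"type":"array","items":{"type":"array","items":{"type":"array","items":{"type":"number"}}}},"jaw":{"type":"number"},"squeeze":{"type":"number"}},"required":["steps"]}

```bash
ls; mkdir -p pics; python3 - <<'E'
from station import manip,cams,job
import cv2,numpy as np,json
print(manip.observe())
for n in ["scene","top","wrist"]:
    s=cams.snapshot(n); cv2.imwrite(f"pics/{n}0.png",s["image"]); print(n,s["camera_matrix"],np.round(s["view"],4))
E
```

```text
pics
{'time_s': 0.0, 'joints': array([ 1.23800596e+00,  3.14206277e-01, -4.80652636e-02,  1.21018932e+00,
        1.33077155e-05,  1.57078022e+00]), 'dq': array([-1.10941567e-03, -3.35928667e-04,  8.52621545e-05,  1.93929271e-03,
       -1.47042076e-03, -1.96041308e-04]), 'joint_efforts': array([-5.13651867e-04, -5.39587569e+01,  3.39750767e+01,  1.91384205e-02,
       -1.51608915e-04,  5.90689481e-06]), 'tool_pos': array([0.19581989, 0.56654719, 0.23045245]), 'tool_rot': array([-5.20264042e-01, -3.09792001e+00,  2.57483258e-03]), 'contact_force': array([0.12379759, 0.96466442, 0.15359756]), 'wrist_torque': array([-0.01301436, -0.03133077,  0.0086929 ]), 'width': 0.9962598906783929}
scene [[443.56401018   0.         323.22636721]
 [  0.         443.56401018 201.05489415]
 [  0.           0.           1.        ]] [[-0.2673  0.9636 -0.0042  0.1163]
 [ 0.7358  0.2013 -0.6466 -0.2944]
 [-0.6222 -0.176  -0.7628  1.7352]
 [ 0.      0.      0.      1.    ]]
top [[365.11717528   0.         314.68479128]
 [  0.         365.11717528 197.90646199]
 [  0.           0.           1.        ]] [[-0.0246 -0.9996 -0.0151  0.0504]
 [-0.9939  0.0261 -0.1071  0.5699]
 [ 0.1075  0.0123 -0.9941  1.1288]
 [ 0.      0.      0.      1.    ]]
wrist [[316.07415972   0.         318.98257879]
 [  0.         316.07415972 198.90470213]
 [  0.           0.           1.        ]] [[ 0.3265  0.9452 -0.0013 -0.5988]
 [ 0.9003 -0.3106  0.305  -0.0405]
 [ 0.2879 -0.1008 -0.9523  0.3796]
 [ 0.      0.      0.      1.    ]]
```

View pics/scene0.png

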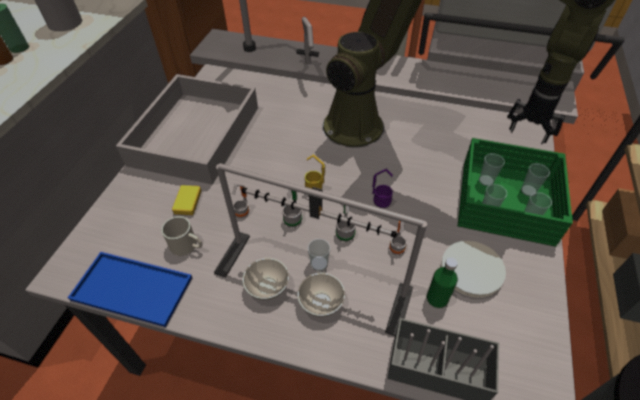

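View pics/top0.png

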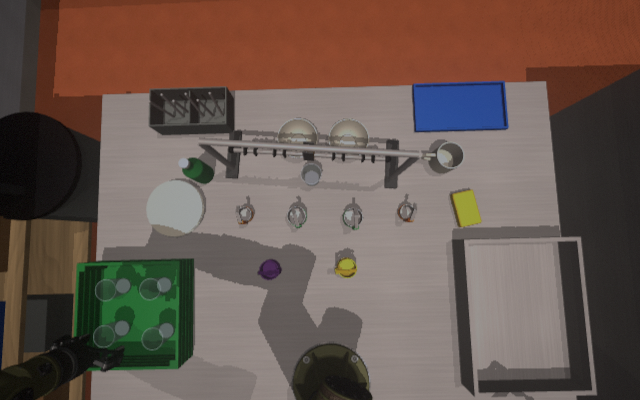

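View pics/wrist0.png

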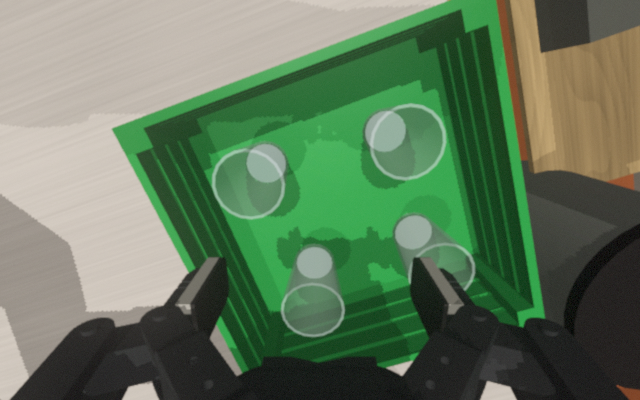

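The top view shows, left to right, orange (246,214), green (297,216), green (352,217) and orange (407,212). The decoys are purple at (270,269) and yellow at (347,267). Next I'll crop and measure.

```bash
python3 - <<'E'
import cv2
a=cv2.imread('pics/top0.png');b=cv2.imread('pics/scene0.png')
cv2.imwrite('pics/topc.png',cv2.resize(a[120:290,185:475],None,fx=2.75,fy=2.75,interpolation=cv2.INTER_CUBIC))
cv2.imwrite('pics/scenec.png',cv2.resize(b[145:335,205:435],None,fx=3,fy=3,interpolation=cv2.INTER_CUBIC))
E
```

```text
(no output)
```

View pics/topc.png

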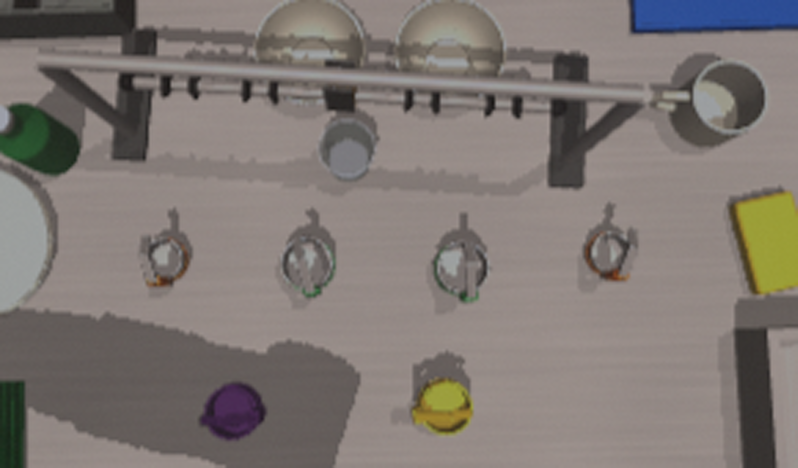

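View pics/scenec.png

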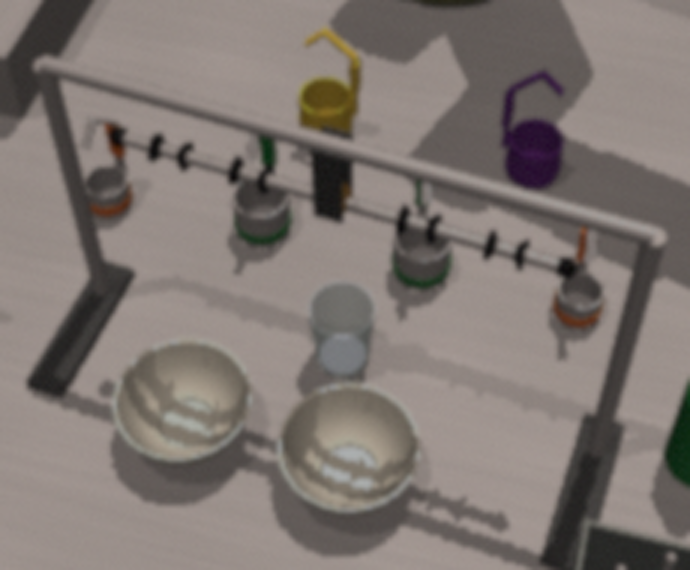

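```bash
cat > h.py <<'E'
import numpy as np,cv2
from station import manip,cams,job
def rayd(s,u,v):
    K=s["camera_matrix"];V=s["view"];R=V[:3,:3];t=V[:3,3]
    return -R.T@t, R.T@np.linalg.solve(K,[u,v,1])
def onz(s,u,v,z):
    c,d=rayd(s,u,v); return c+d*(z-c[2])/d[2]
def tri(s1,p1,s2,p2):
    c1,d1=rayd(s1,*p1);c2,d2=rayd(s2,*p2)
    d1=d1/np.linalg.norm(d1);d2=d2/np.linalg.norm(d2)
    ab=np.linalg.lstsq(np.c_[d1,-d2],c2-c1,rcond=None)[0]
    q1=c1+d1*ab[0];q2=c2+d2*ab[1]; return (q1+q2)/2,np.linalg.norm(q1-q2)*1000
def proj(s,p):
    q=s["view"][:3,:3]@p+s["view"][:3,3]; q=s["camera_matrix"]@q; return q[:2]/q[2]
E
cat > m1.py <<'E'
from h import *
np.set_printoptions(precision=4,suppress=True)
T=cams.snapshot("top");S=cams.snapshot("scene")
def blobs(s,lo,hi,box,mn=3):
    h=cv2.cvtColor(s["image"],cv2.COLOR_BGR2HSV);m=cv2.inRange(h,lo,hi)
    k=np.zeros_like(m);x0,y0,x1,y1=box;k[y0:y1,x0:x1]=m[y0:y1,x0:x1]
    n,_,st,ce=cv2.connectedComponentsWithStats(k,connectivity=8)
    return [(ce[i].round(1).tolist(),st[i].tolist()) for i in range(1,n) if st[i][4]>=mn]
for nm,lo,hi in [("green",(40,80,20),(90,255,255)),("orange",(3,110,40),(16,255,255))]:
    print(nm,"top",*blobs(T,lo,hi,(225,190,430,240)),sep="\n")
    print(nm,"scene",*blobs(S,lo,hi,(205,145,425,270)),sep="\n")
sc=lambda x,y:(205+x/3,145+y/3); tc=lambda x,y:(185+x/2.75,120+y/2.75)
# cups: rim centre from top crop
for n,p,z in [("oL",(168,257),.04),("gL",(308,262),.055),("gR",(460,266),.055),("oR",(608,255),.04)]:
    print(n,onz(T,*tc(*p),z))
for n,p,z in [("oR",(107,184),.04),("gR",(262,196),.055),("gL",(423,243),.055),("oL",(580,291),.04)]:
    print(n,"scene",onz(S,*sc(*p),z))
print("pipe",onz(T,*tc(40,60),.338),onz(T,*tc(645,96),.338))
print("pipe scene",onz(S,*sc(657,237),.338),onz(S,*sc(43,63),.338))
print("tri",tri(T,tc(40,60),S,sc(657,237)),tri(T,tc(645,96),S,sc(43,63)))
# collars left->right
ct=[(165,86),(194,88),(246,91),(273,92),(408,100),(434,101),(490,105),(517,106)]
cs=[(521,256),(491,245),(434,230),(404,219),(263,181),(236,170),(184,156),(156,147)]
for a,b in zip(ct,cs): print("collar",onz(T,*tc(*a),.27),onz(S,*sc(*b),.27),tri(T,tc(*a),S,sc(*b)))
print("feet top",[onz(T,*tc(*p),0.01) for p in [(113,160),(147,158),(550,186),(584,186),(140,30),(155,30),(553,57),(587,57)]])
E
python3 m1.py
```

```text
green
top
([353.3, 227.7], [353, 227, 2, 2, 3])
green
scene
([293.8, 194.9], [292, 191, 4, 9, 26])
([293.0, 223.8], [286, 221, 14, 5, 25])
([344.8, 238.3], [338, 236, 14, 5, 19])
orange
top
([398.7, 211.0], [398, 207, 3, 9, 9])
([251.7, 211.0], [251, 210, 2, 3, 3])
([250.9, 218.0], [249, 215, 4, 6, 8])
([401.0, 217.7], [400, 217, 3, 2, 3])
([408.5, 219.9], [405, 218, 9, 4, 19])
([242.6, 222.0], [239, 220, 7, 4, 15])
orange
scene
([241.2, 187.7], [240, 187, 3, 3, 6])
([243.6, 194.2], [242, 192, 4, 5, 15])
([319.3, 207.8], [319, 206, 2, 4, 6])
([241.7, 214.0], [235, 210, 13, 7, 41])
([398.5, 226.2], [398, 221, 2, 11, 17])
([396.4, 250.9], [390, 246, 14, 8, 41])
oL [0.5265 0.2528 0.04  ]
gL [0.5158 0.0917 0.055 ]
gR [ 0.5069 -0.079   0.055 ]
oR [ 0.516  -0.2487  0.04  ]
oR scene [ 0.5263 -0.249   0.04  ]
gR scene [ 0.5097 -0.0795  0.055 ]
gL scene [0.525  0.0971 0.055 ]
oL scene [0.5307 0.2602 0.04  ]
pipe [0.6793 0.3029 0.338 ] [ 0.633  -0.2168  0.338 ]
pipe scene [0.6836 0.3058 0.338 ] [ 0.6356 -0.215   0.338 ]
tri (array([0.6804, 0.3053, 0.3336]), np.float64(1.7444163782610396)) (arr
[... 636 characters left out ...]
np.float64(2.0187825773063013))
collar [ 0.6487 -0.0413  0.27  ] [ 0.6513 -0.0435  0.27  ] (array([ 0.6496, -0.0428,  0.268 ]), np.float64(2.8400524449781437))
collar [ 0.6435 -0.0929  0.27  ] [ 0.6482 -0.0917  0.27  ] (array([ 0.6445, -0.0935,  0.2653]), np.float64(0.097378496105874))
collar [ 0.6419 -0.1177  0.27  ] [ 0.6449 -0.1186  0.27  ] (array([ 0.6427, -0.1189,  0.2673]), np.float64(1.6106105254122127))
feet top [array([0.6457, 0.3238, 0.01  ]), array([0.647 , 0.2833, 0.01  ]), array([ 0.6007, -0.1921,  0.01  ]), array([ 0.5997, -0.2319,  0.01  ]), array([0.8032, 0.2914, 0.01  ]), array([0.8026, 0.2733, 0.01  ]), array([ 0.7557, -0.2026,  0.01  ]), array([ 0.7546, -0.243 ,  0.01  ])]
```

```bash
python3 - <<'E'
from h import *
from scipy.spatial.transform import Rotation as Ro
np.set_printoptions(precision=4,suppress=True)
s=cams.snapshot("wrist");o=manip.observe()
R=Ro.from_rotvec(o["tool_rot"]).as_matrix()
V=s["view"];c=-V[:3,:3].T@V[:3,3]
print("cam in tool",R.T@(c-o["tool_pos"]),"cam axes in tool\n",R.T@V[:3,:3].T)
print(R)
# delta to (0.36,0.0,0.42), tool y azimuth 90
print(R.T@(np.array([.40,0.0,.45])-o["tool_pos"])*1000)
E
```

```text
cam in tool [ 0.0774 -0.0005 -0.1425] cam axes in tool
 [[ 0.0002 -0.9523 -0.305 ]
 [ 1.      0.0002  0.    ]
 [ 0.     -0.305   0.9523]]
[[-0.9451  0.3267 -0.0002]
 [ 0.3267  0.9451 -0.0005]
 [ 0.     -0.0005 -1.    ]]
[-378.0592 -469.2492 -218.736 ]
```

{"name": "apply_moves", "arguments": {
  "steps": [
    [[-35, -40, -30, -2], [-70, -85, -60, -4], [-105, -130, -90, -6], [-140, -175, -120, -8], [-175, -217, -150, -10], [-210, -261, -180, -12], [-245, -304, -205, -14], [-280, -347, -219, -16], [-315, -391, -219, -18], [-350, -434, -219, -19], [-378, -469, -219, -19.1], [-378, -469, -219, -19.1]]
  ],
  "jaw": 50,
  "squeeze": 30
}}

```text
time_s: 1.8
tool_pos: [0.4006, -0.0021, 0.45]
tool_rot: [-0.007, -3.141, 0.001]
contact_force: [0.1, 0.4, -0.1]
width: 0.583
```

```bash
python3 - <<'E'
from h import *
print(manip.observe())
s=cams.snapshot("wrist"); cv2.imwrite("pics/w1.png",s["image"]); np.savez("w1.npz",**s)
E
```

```text
{'time_s': 1.8, 'joints': array([-4.96491943e-03, -6.28315329e-02,  1.47769262e-02,  1.64876652e+00,
       -4.66904486e-04, -2.08076539e-04]), 'dq': array([ 0.06301247, -0.01588782, -0.00715945,  0.01317943,  0.02462556,
        0.03538498]), 'joint_efforts': array([ -1.60386667, -29.03917551,  33.78401399,  -0.2366014 ,
        -0.26705344,  -0.29941491]), 'tool_pos': array([ 0.40056259, -0.00214328,  0.45000998]), 'tool_rot': array([-7.47102823e-03, -3.14122074e+00,  7.31855152e-04]), 'contact_force': array([ 0.06900178,  0.35923174, -0.12412088]), 'wrist_torque': array([ 0.03133008, -0.02584871,  0.02848907]), 'width': 0.5828217698554816}
```

View pics/w1.png

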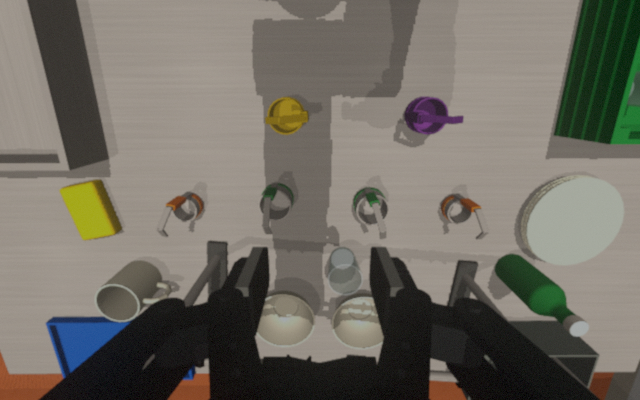

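```bash
python3 - <<'E'
import cv2,numpy as np
a=cv2.imread('pics/w1.png')
f=lambda x,y:cv2.resize(a[y:y+60,x:x+80],None,fx=5,fy=5,interpolation=cv2.INTER_CUBIC)
o=np.vstack([np.hstack([f(145,180),f(240,170)]),np.hstack([f(335,175),f(425,180)])])
cv2.imwrite('pics/w1c.png',cv2.convertScaleAbs(o,alpha=1.4))
E
```

```text
(no output)
```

View pics/w1c.png

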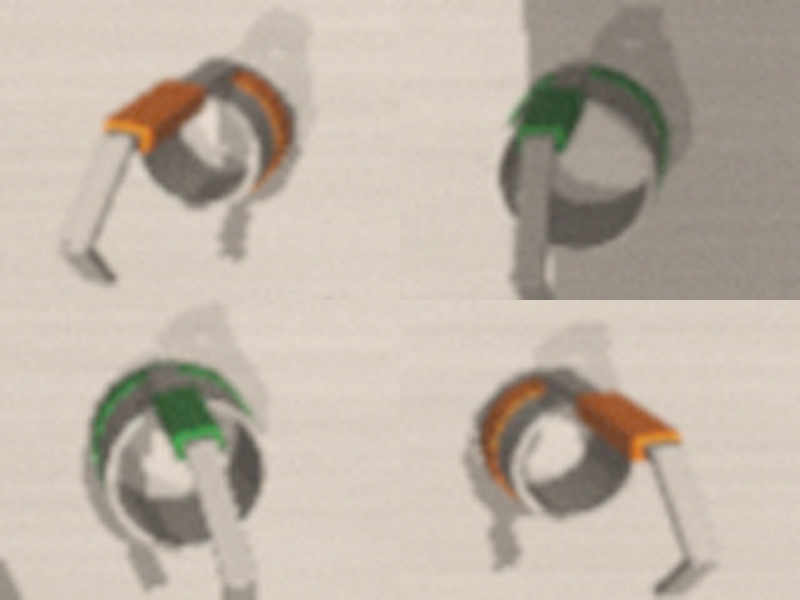

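```bash
python3 - <<'E'
import cv2,numpy as np
a=cv2.imread('pics/w1.png')
f=lambda x,y:cv2.resize(a[y:y+60,x:x+50],None,fx=8,fy=8,interpolation=cv2.INTER_CUBIC)
for n,p in [("l",[(152,186),(252,178)]),("r",[(350,182),(440,186)])]:
    o=np.hstack([f(*q) for q in p])
    cv2.imwrite(f'pics/w1d{n}.png',cv2.convertScaleAbs(o,alpha=1.5))
E
```

```text
(no output)
```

View pics/w1dl.png

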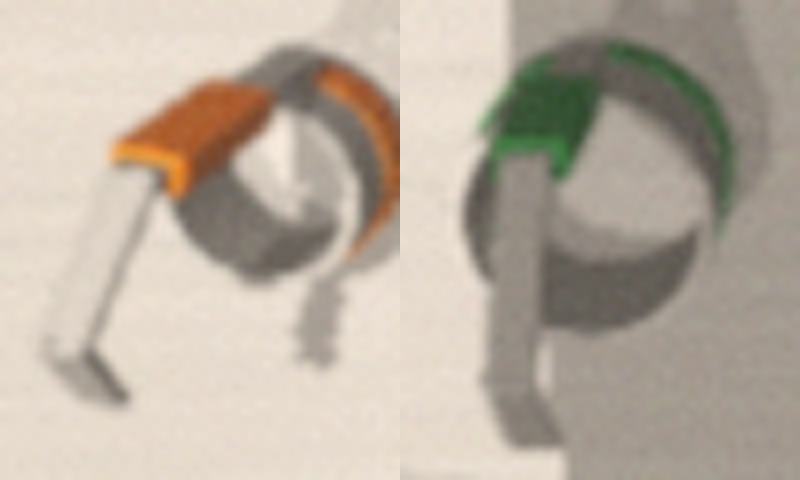

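View pics/w1dr.png

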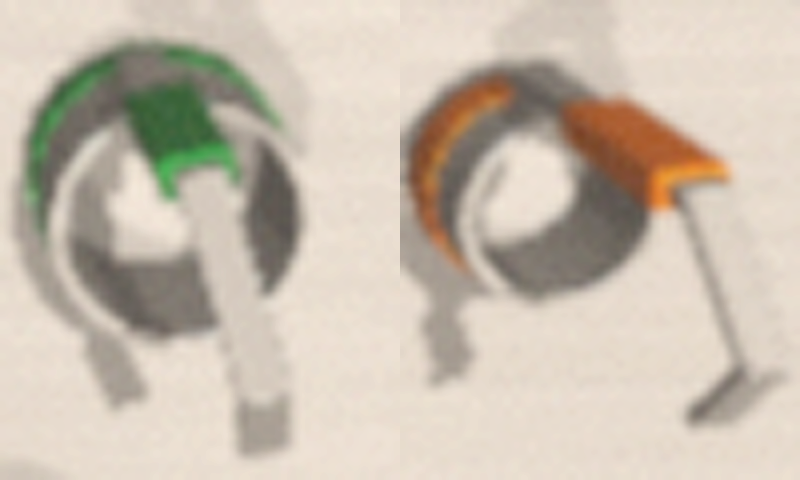

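```bash
cat > m2.py <<'E'
from h import *
np.set_printoptions(precision=4,suppress=True)
s=dict(np.load("w1.npz"))
D={"oR":((152,186),(118,143),(190,158),(63,350),(112,402)),
"gR":((252,178),(92,142),(170,142),(112,380),(135,445)),
"gL":((350,182),(158,160),(232,148),(264,399),(264,453)),
"oL":((440,186),(255,172),(325,158),(365,371),(300,420))}
for n,(o,a,b,r,t) in D.items():
    L=n[0]=="g"; zt,zp,ztip=(.116,.156,.131) if L else (.102,.136,.111)
    P=lambda p,z:onz(s,o[0]+p[0]/8,o[1]+p[1]/8,z)[:2]
    A,B,Rg,Tp=P(a,zt),P(b,zt),P(r,zp),P(t,ztip)
    m=(A+B)/2
    yaw=lambda d:np.degrees(np.arctan2(d[1],d[0]))
    print(n,"edge",A,B,"len",np.linalg.norm(A-B)*1e3,"yaw edge",yaw(B-A)-90,
     "ridge",Rg,"d",np.linalg.norm(Rg-m)*1e3,"yaw",yaw(Rg-m),"tip",Tp,"d",np.linalg.norm(Tp-m)*1e3,yaw(Tp-m))
E
python3 m2.py
```

```text
oR edge [ 0.4875 -0.2526] [ 0.4908 -0.2384] len 14.661888737466239 yaw edge -13.052852826706115 ridge [ 0.5188 -0.2525] d 30.456191614060163 yaw -13.35416427769284 tip [ 0.5412 -0.2579] d 53.5527478849085 -13.384255941594363
gR edge [ 0.47   -0.0907] [ 0.47   -0.0753] len 15.389084130873814 yaw edge -0.25641347703466977 ridge [ 0.504  -0.0823] d 34.064249430170705 yaw 1.2713545613933543 tip [ 0.5284 -0.0831] d 58.36712165327157 -0.027096989025932702
gL edge [0.4811 0.0774] [0.4787 0.092 ] len 14.758672886528531 yaw edge 9.516732702379159 ridge [0.5151 0.0927] d 36.16303393350536 yaw 12.783781750917871 tip [0.5379 0.0988] d 59.67137389332038 13.679885400284205
oL edge [0.496 0.248] [0.493 0.262] len 14.235588263825612 yaw edge 12.08000365258387 ridge [0.5255 0.2582] d 31.147054801448682 yaw 5.848715466356127 tip [0.5476 0.2606] d 53.40423391499601 6.052604136837748
```

{"name": "apply_moves", "arguments": {
  "steps": [
    [[-15, 42, 45, -2], [-31, 85, 90, -4], [-46, 127, 135, -6], [-62, 170, 180, -7], [-77, 212, 215, -7], [-92, 255, 250, -7], [-92, 255, 305, -7], [-92, 255, 350, -7], [-92, 255, 381, -7], [-92, 255, 381, -7]]
  ],
  "jaw": 50
}}

```text
time_s: 3.1
tool_pos: [0.4889, 0.2555, 0.0671]
tool_rot: [0.196, -3.13, 0.003]
contact_force: [-0.7, 0.5, 0.7]
width: 0.582
```

```bash
python3 - <<'E'
from h import *
print(manip.observe()['tool_pos'],manip.observe()['tool_rot'])
s=cams.snapshot("wrist"); cv2.imwrite("pics/w2.png",s["image"])
E
```

```text
[0.48885087 0.25553347 0.06714381] [ 1.95636086e-01 -3.13047983e+00  2.91218435e-03]
```

View pics/w2.png

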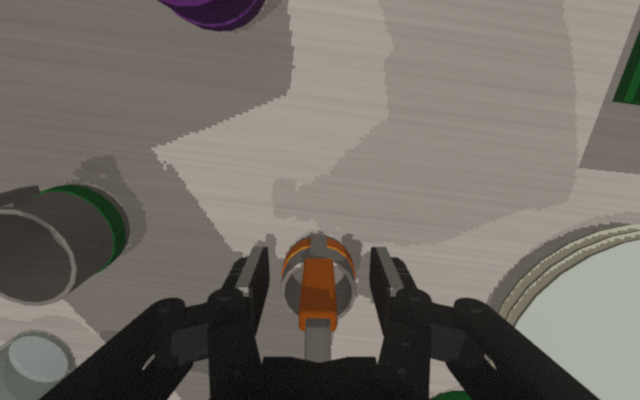

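{"name": "apply_moves", "arguments": {
  "steps": [
    [[-2, 0, 0, 0], [-2, 0, 0, 0], [-2, 0, 0, 0], [-2, 0, 0, 0], [-2, 0, 0, 0], [-2, 0, 0, 0]]
  ],
  "jaw": 5,
  "squeeze": 35
}}

```text
time_s: 3.9
tool_pos: [0.4953, 0.2564, 0.0711]
tool_rot: [-0.192, 3.133, 0.003]
contact_force: [-0.4, -0.0, 6.0]
width: 0.18
```

```bash
python3 - <<'E'
from h import *
print(manip.observe())
s=cams.snapshot("wrist"); cv2.imwrite("pics/w3.png",s["image"][200:])
E
```

```text
{'time_s': 3.9, 'joints': array([ 4.77374688e-01,  3.48150507e-01, -3.85592169e-01,  8.33553734e-01,
        3.89175633e-04,  3.54863919e-01]), 'dq': array([ 1.17763484e-03,  6.81705702e-04, -1.69738181e-03,  4.67624956e-04,
       -7.27550662e-04,  8.46144321e-05]), 'joint_efforts': array([-2.23416905e-01, -4.76876092e+01,  2.69887608e+01, -1.12749534e-01,
       -1.62430569e-01,  1.27859970e-02]), 'tool_pos': array([0.49531713, 0.2563619 , 0.07114232]), 'tool_rot': array([-1.92133793e-01,  3.13266100e+00,  2.77868521e-03]), 'contact_force': array([-0.40913813, -0.04710197,  6.00189963]), 'wrist_torque': array([ 0.09264162,  0.05344813, -0.01531642]), 'width': 0.17973891054000066}
```

View pics/w3.png

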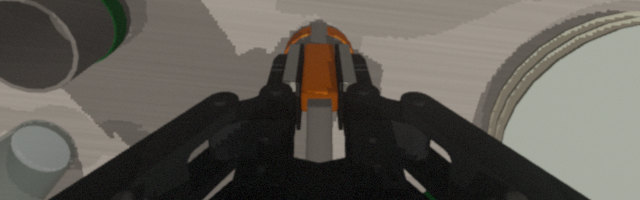

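{"name": "apply_moves", "arguments": {
  "steps": [
    [[0, 0, 0, 0], [3, 0, 1.5, 0], [6, 0, 3, 0], [6, 0, 3, 0]]
  ],
  "jaw": 28
}}

```text
time_s: 4.45
tool_pos: [0.4873, 0.2546, 0.0659]
tool_rot: [0.193, -3.135, 0.001]
contact_force: [-1.0, 0.6, 0.7]
width: 0.326
```

{"name": "apply_moves", "arguments": {
  "steps": [
    [[0, 0, 0, 0], [0, 0, 0, 0], [0, 0, 0, 0], [0, 0, 0, 0]]
  ],
  "jaw": 5,
  "squeeze": 35
}}

```text
time_s: 4.95
tool_pos: [0.488, 0.2548, 0.0662]
tool_rot: [0.193, -3.136, 0.0]
contact_force: [-0.4, 0.2, -1.1]
width: 0.177
```

```bash
python3 - <<'E'
from h import *
o=manip.observe();print(o['tool_pos'],o['width'],o['contact_force'])
s=cams.snapshot("wrist"); cv2.imwrite("pics/w4.png",cv2.resize(s["image"][200:,200:440],None,fx=3,fy=3))
s=cams.snapshot("top"); cv2.imwrite("pics/t4.png",cv2.resize(s["image"][120:260,180:400],None,fx=3.5,fy=3.5))
E
```

```text
[0.48795841 0.25484457 0.06623263] 0.17677873563465252 [-0.4041543   0.23135262 -1.08550126]
```

View pics/w4.png

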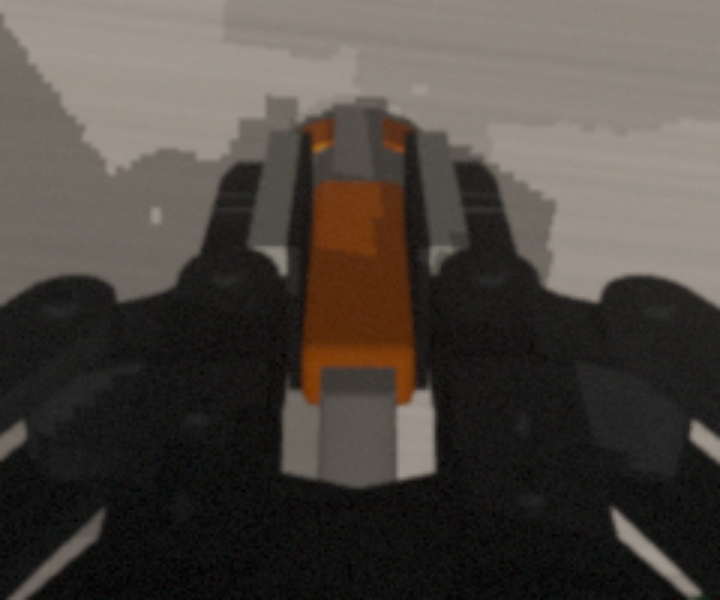

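View pics/t4.png

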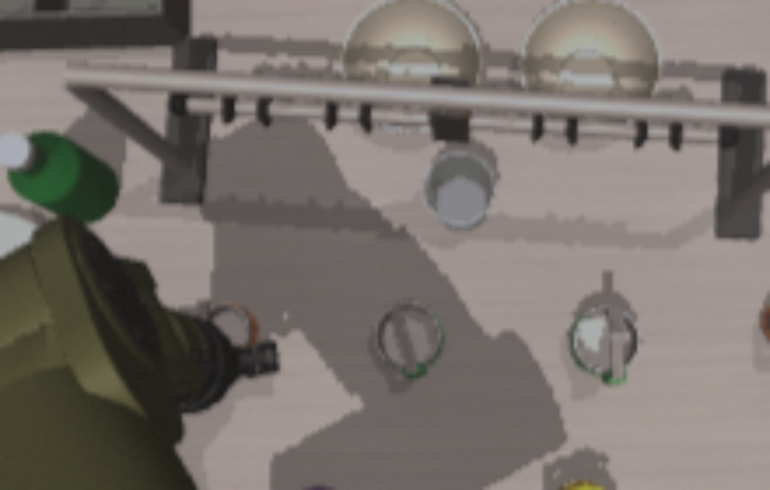

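{"name": "apply_moves", "arguments": {
  "steps": [
    [[0, 0, -30, 0], [0, 0, -80, 0], [0, 0, -130, 2], [-10, -18, -180, 4], [-25, -45, -230, 6], [-42, -77, -270, 8], [-60, -110, -305, 10], [-75, -137, -326, 12.1], [-75, -137, -326, 12.1]]
  ]
}}

```text
time_s: 6.18
tool_pos: [0.5808, 0.1265, 0.3937]
tool_rot: [0.143, 3.135, 0.001]
contact_force: [0.9, -0.1, -1.0]
width: 0.18
```

```bash
cat > snap.py <<'E'
import sys
from h import *
np.set_printoptions(precision=4,suppress=True)
o=manip.observe();print(o['time_s'],o['tool_pos'],o['tool_rot'],o['width'],o['contact_force'])
n=sys.argv[1]
s=cams.snapshot("wrist");c=cams.snapshot("scene")
np.savez(f"{n}.npz",wi=s["image"],wv=s["view"],si=c["image"])
w=cv2.resize(s["image"],(640,400))
cv2.imwrite(f"pics/{n}_w.png",w)
x0,y0,x1,y1=map(int,sys.argv[2].split(","))
cv2.imwrite(f"pics/{n}_s.png",cv2.resize(c["image"][y0:y1,x0:x1],None,fx=4,fy=4,interpolation=cv2.INTER_CUBIC))
E
python3 snap.py a5 270,80,450,220
```

```text
6.175 [0.5808 0.1265 0.3937] [0.1434 3.1354 0.0006] 0.18000142406498054 [ 0.9307 -0.0933 -1.0481]
```

View pics/a5_w.png

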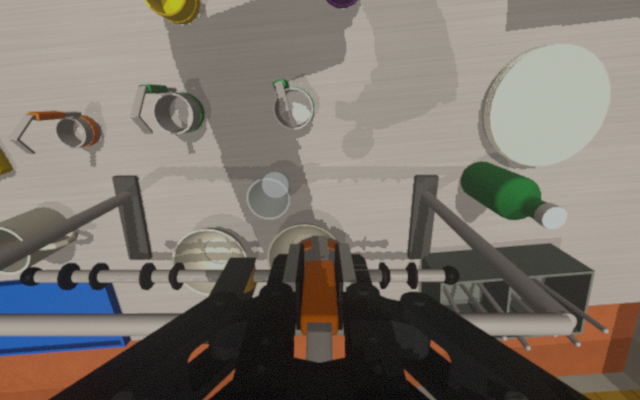

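View pics/a5_s.png

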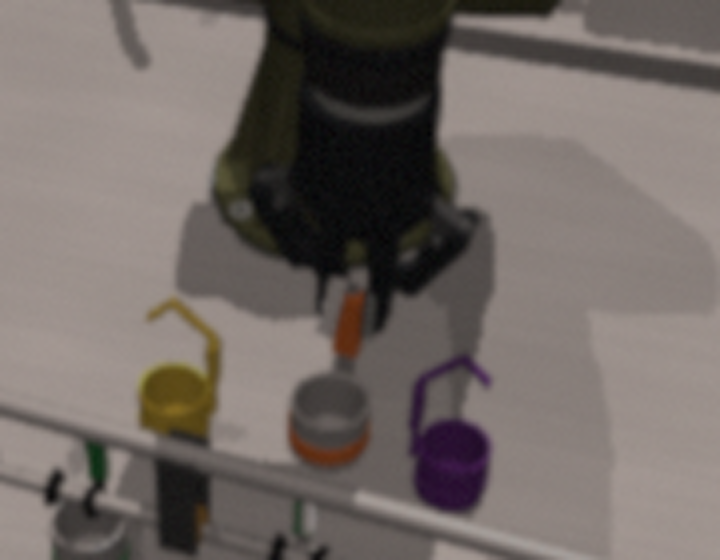

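{"name": "apply_moves", "arguments": {
  "steps": [
    [[-10, 0, 0, 0], [-18, 0, 0, 0], [-25, 0, 0, 0], [-32, 0, 0, 0], [-38, 0, 0, 0], [-44, 0, 0, 0], [-49, 0, 0, 0], [-49, 0, 0, 0]]
  ]
}}

```text
time_s: 7.28
tool_pos: [0.6261, 0.1248, 0.3941]
tool_rot: [-0.137, -3.137, -0.003]
contact_force: [-9.7, 1.0, 11.2]
width: 0.177
```

```bash
python3 snap.py a6 270,80,450,220
```

```text
7.275 [0.6261 0.1248 0.3941] [-0.1368 -3.1368 -0.0027] 0.1774840340275956 [-9.7072  1.0087 11.1698]
```

View pics/a6_w.png

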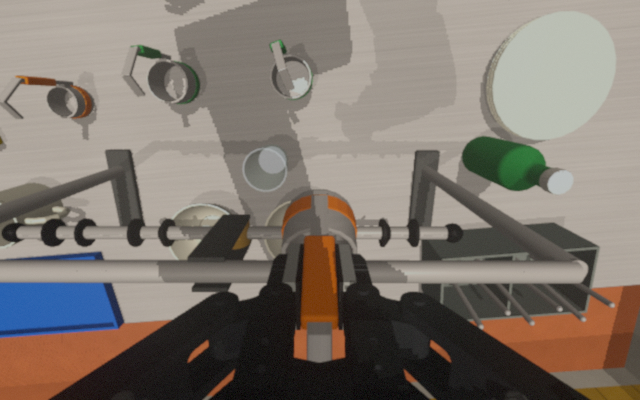

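View pics/a6_s.png

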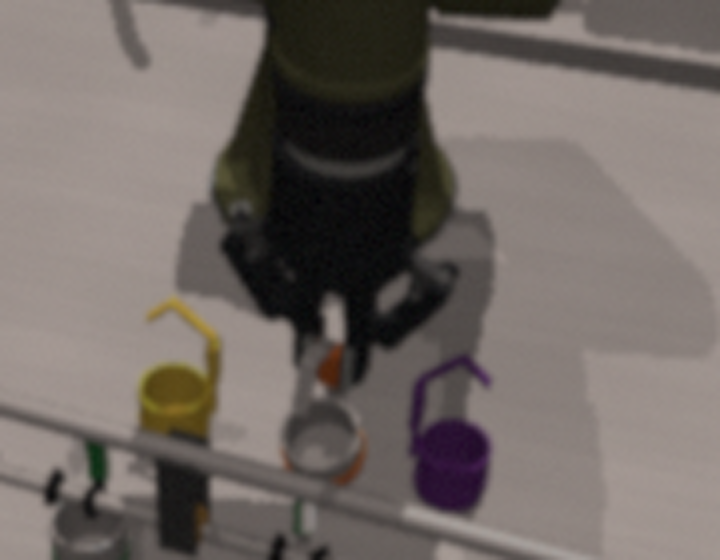

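```bash
cat > tilt.py <<'E'
import sys
from h import *
K=np.array([[316.07,0,318.98],[0,316.07,198.9],[0,0,1]])
# camera in tool
C=np.array([.0774,-.0005,-.1425]);A=np.array([[.0002,-.9523,-.305],[1,.0002,0],[0,-.305,.9523]])
def row(px,pz,delta,zP,th,pt): # P at tool (-delta, z=-zP); dipper pt rel P (x fwd,z up), rotated cw
    t=np.radians(th);x=pt[0]*np.cos(t)+pt[1]*np.sin(t);z=pt[1]*np.cos(t)-pt[0]*np.sin(t)
    p=np.array([-(delta+x),0,-(zP+z)]); q=A.T@(p-C); return (K@q/q[2])[1]
if __name__=="__main__":
    for th in (0,10,20,25,30,35,40):
        print(th,"gripbot",[round(row(0,0,d,.018,th,(-.005,-.030)),0) for d in (.008,.011)],"griptop",[round(row(0,0,d,.018,th,(-.005,.018)),0) for d in (.008,.011)],"cupbot",[round(row(0,0,d,.018,th,(.004,-.084)),0) for d in (.008,.011)])
E
python3 tilt.py
```

```text
0 gripbot [np.float64(253.0), np.float64(258.0)] griptop [np.float64(310.0), np.float64(316.0)] cupbot [np.float64(229.0), np.float64(233.0)]
10 gripbot [np.float64(246.0), np.float64(251.0)] griptop [np.float64(317.0), np.float64(323.0)] cupbot [np.float64(210.0), np.float64(214.0)]
20 gripbot [np.float64(239.0), np.float64(244.0)] griptop [np.float64(324.0), np.float64(330.0)] cupbot [np.float64(192.0), np.float64(196.0)]
25 gripbot [np.float64(236.0), np.float64(242.0)] griptop [np.float64(327.0), np.float64(333.0)] cupbot [np.float64(183.0), np.float64(187.0)]
30 gripbot [np.float64(234.0), np.float64(239.0)] griptop [np.float64(330.0), np.float64(336.0)] cupbot [np.float64(174.0), np.float64(178.0)]
35 gripbot [np.float64(232.0), np.float64(237.0)] griptop [np.float64(332.0), np.float64(338.0)] cupbot [np.float64(165.0), np.float64(170.0)]
40 gripbot [np.float64(230.0), np.float64(235.0)] griptop [np.float64(334.0), np.float64(340.0)] cupbot [np.float64(157.0), np.float64(162.0)]
```

```bash
python3 - <<'E'
import cv2,numpy as np
a=np.load('a5.npz')['wi'][170:350,260:380];b=np.load('a6.npz')['wi'][170:350,260:380]
cv2.imwrite('pics/c56.png',cv2.resize(np.hstack([a,b]),None,fx=3.3,fy=3.3,interpolation=cv2.INTER_CUBIC))
E
```

```text
(no output)
```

View pics/c56.png

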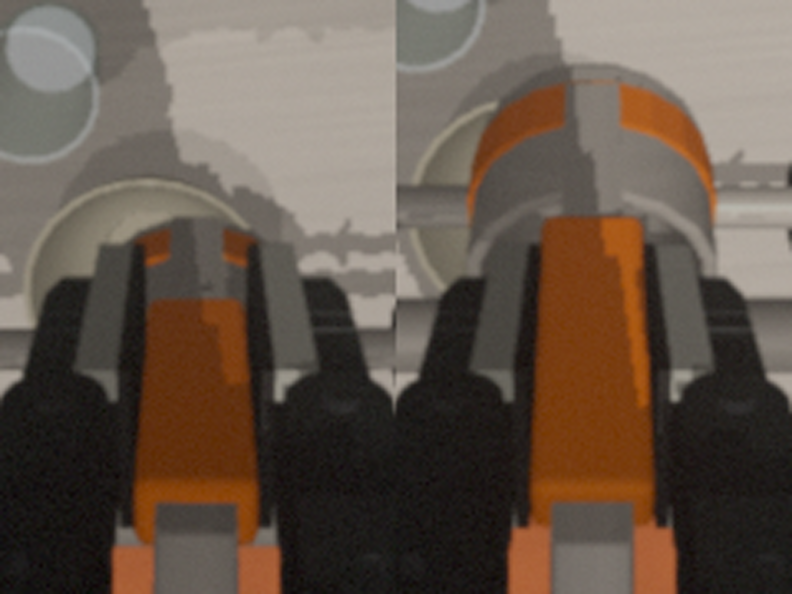

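```bash
cat >> tilt.py <<'E'
from scipy.optimize import least_squares
def fit(rows,pts):
    r=least_squares(lambda v:[row(0,0,v[0],v[1],v[2]*100,p)-m for m,p in zip(rows,pts)],[.01,.018,.1],x_scale=[.01,.01,.1])
    return r.x*[1000,1000,100],np.abs(r.fun).max()
E
python3 - <<'E'
from tilt import *
P=[(.004,-.084),(-.005,-.030),(-.005,.018)]
print(fit([235.8,260,315.5],P)); print(fit([189.7,235,316],P))
E
```

```text
(array([13.40399654, 15.09259152, -0.78217372]), np.float64(3.410605131648481e-13))
(array([ 7.20297909, 14.23446374, 19.5812244 ]), np.float64(2.8421709430404007e-12))
```

{"name": "apply_moves", "arguments": {
  "steps": [
    [[20, 0, 0, 0], [41, -2, 0, 0], [41, -2, 45, 0], [41, -2, 95, 0], [41, -2, 127, 0], [41, -2, 127, 0], [41, -2, 127, 0]]
  ]
}}

```text
time_s: 8.25
tool_pos: [0.5877, 0.1258, 0.2666]
tool_rot: [0.138, 3.137, 0.0]
contact_force: [0.1, -0.5, -0.7]
width: 0.181
```

```bash
python3 snap.py a7 290,80,430,220; python3 - <<'E'
import cv2,numpy as np
b=np.load('a7.npz')['wi']
cv2.imwrite('pics/a7c.png',cv2.resize(b[160:400,200:440],None,fx=3.3,fy=2.5,interpolation=cv2.INTER_CUBIC))
E
```

```text
8.25 [0.5877 0.1258 0.2666] [0.1382 3.1372 0.0005] 0.18149318345787294 [ 0.1197 -0.4872 -0.7063]
```

View pics/a7_w.png

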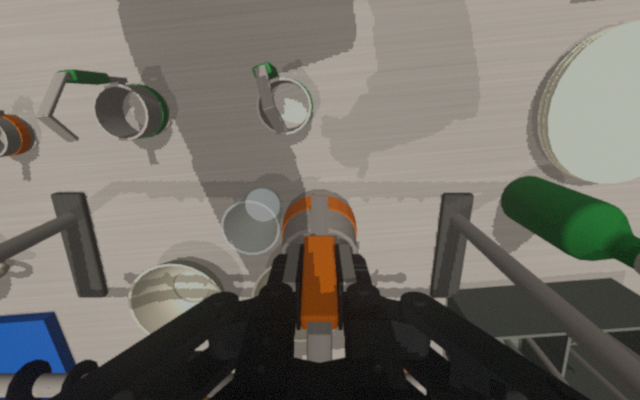

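View pics/a7_s.png

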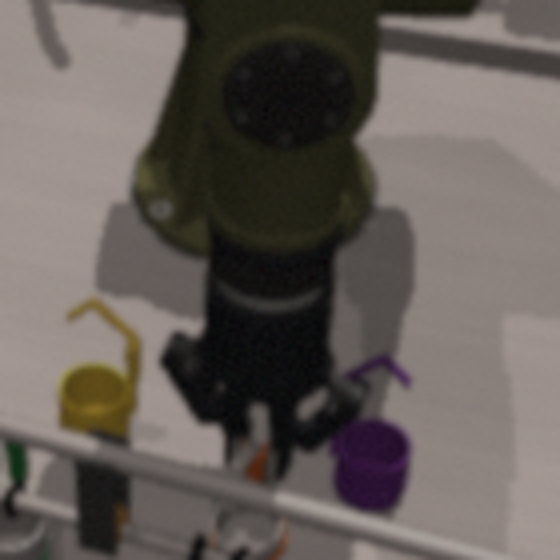

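View pics/a7c.png

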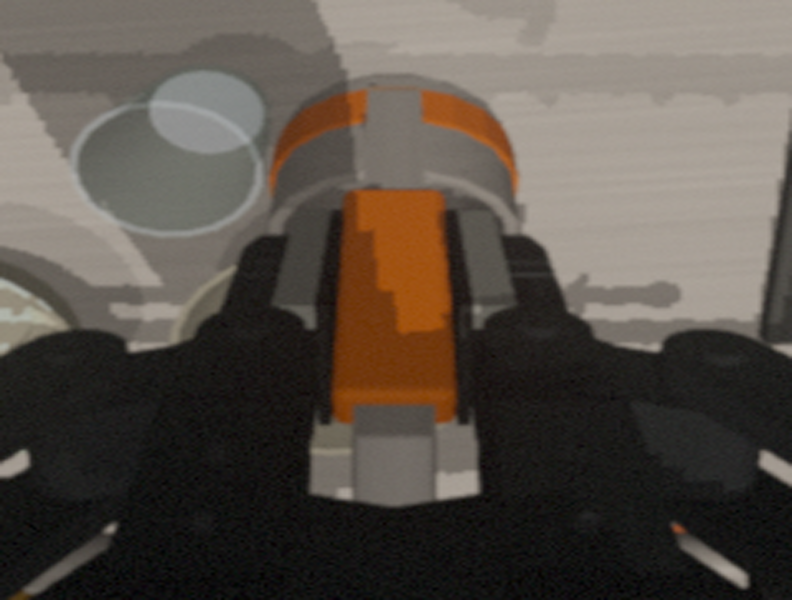

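```bash
python3 - <<'E'
from tilt import *
def ahead(r,dz): # dz = z of line minus TCP z
    d=A@np.linalg.solve(K,[319,r,1]); t=(-dz-C[2])/d[2]; return -(C+d*t)[0]*1000
a5=np.load('a5.npz')['wi'];a6=np.load('a6.npz')['wi']
# pipe & bar edges from vertical profile in clear columns
for n,im,cols in (("a5",a5,(215,)),("a6",a6,(110,))):
    for c in cols:
        g=im[:,c-2:c+3].astype(float).mean((1,2)); print(n,c,[ (r,int(g[r])) for r in range(222,345,2)])
print("a5 pipe",[ (r,round(ahead(r,.338-.3937),1)) for r in (320,323,326)],"bar",[(r,round(ahead(r,.27-.3937),1)) for r in (272,275,278)])
print("a6 pipe",[ (r,round(ahead(r,.338-.3941),1)) for r in (268,271,274)],"bar",[(r,round(ahead(r,.27-.3941),1)) for r in (230,233,236)])
E
```

```text
a5 215 [(222, 152), (224, 150), (226, 140), (228, 89), (230, 155), (232, 147), (234, 152), (236, 161), (238, 173), (240, 178), (242, 146), (244, 141), (246, 142), (248, 171), (250, 179), (252, 161), (254, 142), (256, 141), (258, 141), (260, 159), (262, 161), (264, 181), (266, 182), (268, 176), (270, 93), (272, 85), (274, 92), (276, 102), (278, 100), (280, 94), (282, 99), (284, 90), (286, 68), (288, 46), (290, 39), (292, 37), (294, 33), (296, 31), (298, 31), (300, 32), (302, 34), (304, 34), (306, 29), (308, 25), (310, 27), (312, 28), (314, 26), (316, 25), (318, 26), (320, 28), (322, 28), (324, 28), (326, 27), (328, 24), (330, 26), (332, 26), (334, 28), (336, 29), (338, 27), (340, 29), (342, 29), (344, 28)]
a6 110 [(222, 166), (224, 164), (226, 127), (228, 129), (230, 146), (232, 155), (234, 156), (236, 158), (238, 142), (240, 168), (242, 168), (244, 169), (246, 168), (248, 167), (250, 167), (252, 167), (254, 165), (256, 167), (258, 164), (260, 109), (262, 110), (264, 131), (266, 147), (268, 157), (270, 164), (272, 168), (274, 170), (276, 168), (278, 161), (280, 150), (282, 118), (284, 73), (286, 62), (288, 55), (290, 53), (292, 51), (294, 52), (296, 53), (298, 58), (300, 64), (302, 72), (304, 79), (306, 86), (308, 93), (310, 101), (312, 105), (314, 107), (316, 108), (318, 109), (320, 108), (322, 88), (324, 64), (326, 74), (328, 110), (330, 116), (332, 109), (334, 109), (336, 109), (338, 107), (340, 107), (342, 108), (344, 108)]
a5 pipe [(320, np.float64(81.5)), (323, np.float64(84.2)), (326, np.float64(86.9))] bar [(272, np.float64(81.2)), (275, np.float64(84.4)), (278, np.float64(87.7))]
a6 pipe [(268, np.float64(37.7)), (271, np.float64(40.1)), (274, np.float64(42.5))] bar [(230, np.float64(37.9)), (233, np.float64(40.8)), (236, np.float64(43.8))]
```

{"name": "apply_moves", "arguments": {
  "steps": [
    [[-10, 0, 0, 0], [-20, 0, 0, 0], [-28, 0, 0, 0], [-28, 0, 0, 0], [-28, 0, 8, 0], [-28, 0, 16, 0], [-28, 0, 16, 0]]
  ]
}}

```text
time_s: 9.22
tool_pos: [0.6139, 0.1228, 0.2481]
tool_rot: [-0.139, -3.136, 0.001]
contact_force: [-1.4, 0.8, -0.1]
width: 0.179
```

```bash
python3 snap.py a8 290,120,430,260;python3 - <<'E'
import cv2,numpy as np
b=np.load('a8.npz')['wi']
cv2.imwrite('pics/a8c.png',cv2.resize(b[160:400,200:440],None,fx=3.3,fy=2.5,interpolation=cv2.INTER_CUBIC))
E
```

```text
9.225 [0.6139 0.1228 0.2481] [-0.1386 -3.1365  0.0008] 0.17873244749637687 [-1.3573  0.8313 -0.0929]
```

View pics/a8_s.png

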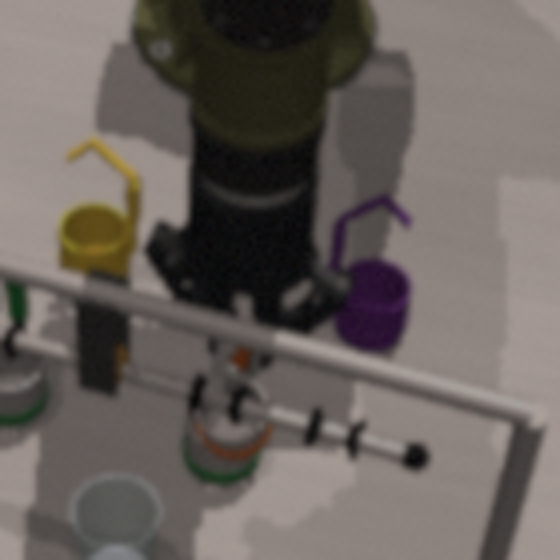

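View pics/a8c.png

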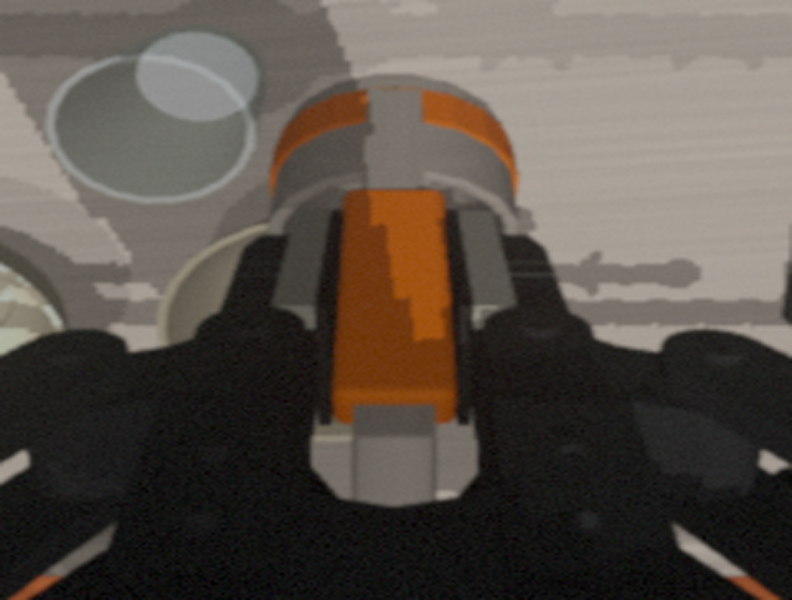

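```bash
python3 - <<'E'
import cv2,numpy as np
b=np.load('a8.npz')['si']
cv2.imwrite('pics/a8z.png',cv2.convertScaleAbs(cv2.resize(b[190:250,325:400],None,fx=9,fy=9,interpolation=cv2.INTER_CUBIC),alpha=1.4))
E
```

```text
(no output)
```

View pics/a8z.png

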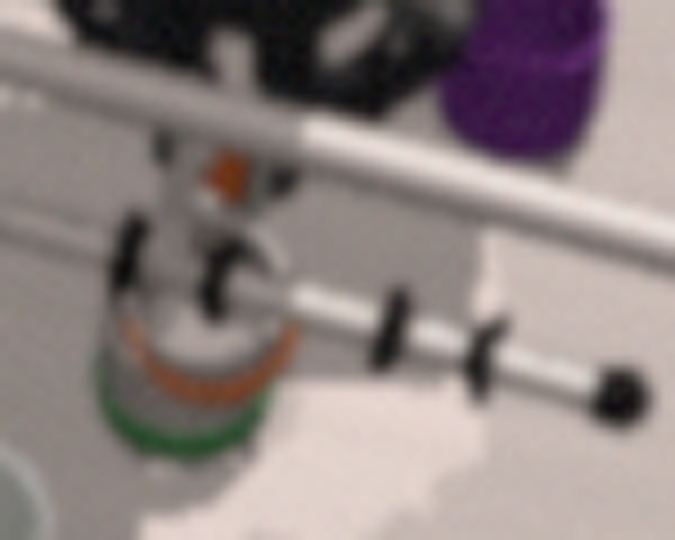

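{"name": "apply_moves", "arguments": {
  "steps": [
    [[0, 0, 5, 0], [0, 0, 10, 0], [0, 0, 10, 0]]
  ]
}}

```text
time_s: 9.7
tool_pos: [0.6154, 0.1229, 0.2392]
tool_rot: [0.139, 3.137, 0.0]
contact_force: [2.9, -0.3, -0.2]
width: 0.177
```

{"name": "apply_moves", "arguments": {
  "steps": [
    [[0, 0, 0, 0], [0, 0, 0, 0], [0, 0, 0, 0]]
  ],
  "jaw": 42
}}

```text
time_s: 10.07
tool_pos: [0.6146, 0.1229, 0.2393]
tool_rot: [-0.139, -3.138, 0.0]
contact_force: [0.5, 0.2, 0.3]
width: 0.49
```

```bash
python3 snap.py a9 290,120,430,260;python3 - <<'E'
import cv2,numpy as np
d=np.load('a9.npz')
cv2.imwrite('pics/a9z.png',cv2.convertScaleAbs(cv2.resize(d['si'][180:270,310:410],None,fx=6,fy=6,interpolation=cv2.INTER_CUBIC),alpha=1.4))
E
```

```text
10.075 [0.6146 0.1229 0.2393] [-0.1388 -3.1382  0.    ] 0.49023533444674605 [0.467  0.1817 0.2942]
```

View pics/a9z.png

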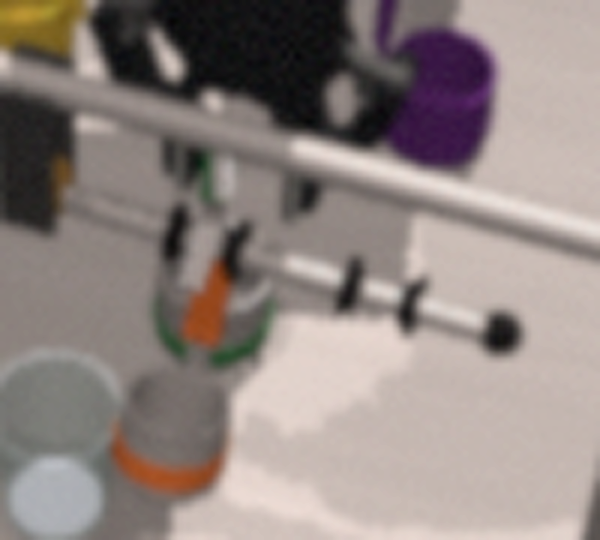

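View pics/a9_w.png

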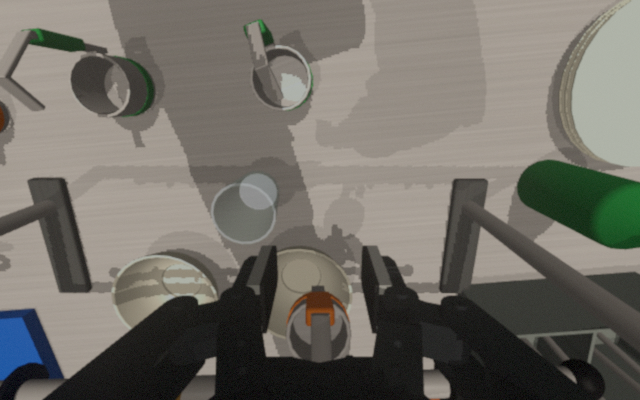

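{"name": "apply_moves", "arguments": {
  "steps": [
    [[20, 0, 0, 0], [50, 0, 0, 0], [90, -25, 0, -1], [105, -75, 0, -2], [118, -130, 0, -3], [132, -180, 0, -4], [132, -219, 10, -5.1], [132, -219, 50, -5.1], [132, -219, 100, -5.1], [132, -219, 135, -5.1], [132, -219, 149, -5.1], [132, -219, 149, -5.1]]
  ],
  "jaw": 50
}}

```text
time_s: 11.68
tool_pos: [0.4637, -0.0835, 0.0901]
tool_rot: [0.001, -3.14, -0.0]
contact_force: [0.1, -0.0, -0.2]
width: 0.59
```

```bash
python3 snap.py b1 230,120,430,270
```

```text
11.675 [ 0.4637 -0.0835  0.0901] [ 0.001  -3.1405 -0.0003] 0.5895158837969176 [ 0.0946 -0.012  -0.2178]
```

View pics/b1_s.png

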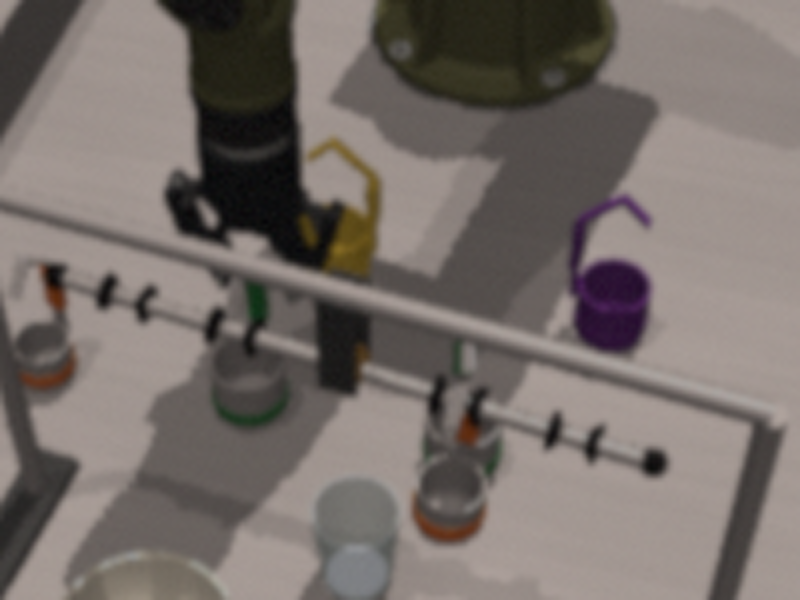

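View pics/b1_w.png

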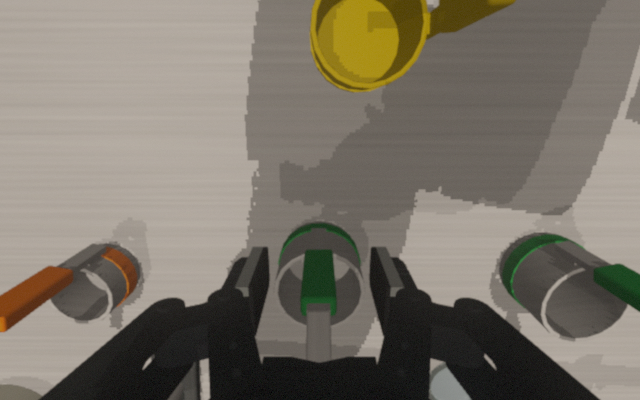

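{"name": "apply_moves", "arguments": {
  "steps": [
    [[0, 0, 0, 0], [0, 0, 0, 0], [0, 0, 0, 0], [0, 0, 0, 0], [0, 0, -25, 0], [0, 0, -80, 0], [-5, 0, -140, 1], [-25, -4, -195, 2], [-45, -7, -245, 3.5], [-65, -10, -290, 5.1], [-85, -13.5, -324, 5.1], [-85, -13.5, -324, 5.1]]
  ],
  "jaw": 5,
  "squeeze": 45
}}

```text
time_s: 13.28
tool_pos: [0.5509, -0.0973, 0.4162]
tool_rot: [0.139, 3.135, -0.001]
contact_force: [-0.3, 0.1, -1.4]
width: 0.172
```

```bash
python3 snap.py b2 230,80,430,230; cat > crop.py <<'E'
import cv2,numpy as np,sys
b=np.load(sys.argv[1]+'.npz')['wi']
cv2.imwrite('pics/'+sys.argv[1]+'c.png',cv2.resize(b[140:380,260:380],None,fx=2.5,fy=2.5,interpolation=cv2.INTER_CUBIC))
E
python3 crop.py b2
```

```text
13.275 [ 0.5509 -0.0973  0.4162] [ 0.1386  3.1346 -0.0007] 0.17161282250643128 [-0.2988  0.1213 -1.3999]
```

View pics/b2_w.png

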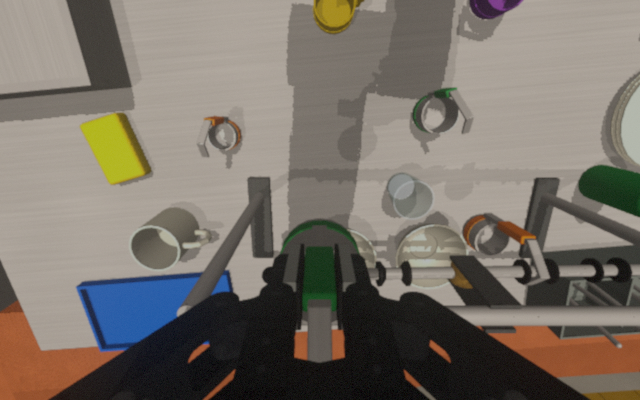

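View pics/b2c.png

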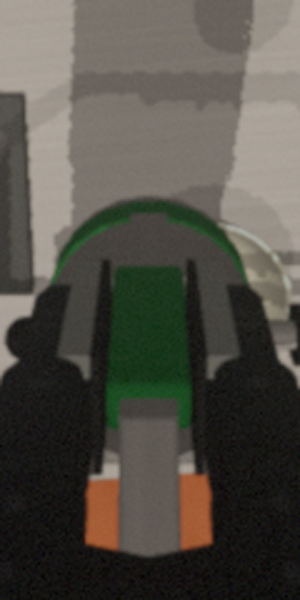

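```bash
cat >> tilt.py <<'E'
def ahead(r,dz):
    d=A@np.linalg.solve(K,[319,r,1]); t=(-dz-C[2])/d[2]; return -(C+d*t)[0]*1000
PL=[(.004,-.102),(-.005,-.034),(-.005,.014)]
PS=[(.004,-.084),(-.005,-.030),(-.005,.018)]
def tilt_report(rows,big):
    (d,z,t),e=fit(rows,PL if big else PS); Q=(32,40,54,28) if big else (26,38,48,26)
    th=np.radians(t);rot=lambda x,zz:(x*np.cos(th)+zz*np.sin(th)+d, zz*np.cos(th)-x*np.sin(th)+z)
    H=rot(Q[0],Q[1]);pk=rot(Q[0],Q[1]+14);tip=rot(Q[2],Q[3])
    print(f"delta {d:.1f} zP {z:.1f} th {t:.1f} err{e:.2f} | rel TCP (ahead,up): H {np.round(H,1)} peak {np.round(pk,1)} tip {np.round(tip,1)}")
E
python3 -c "
from tilt import *
tilt_report([219,246.8,292],True)
tilt_report([190,236,315.5],False)
print([ahead(r,.338-.4162) for r in (314,315,316)],ahead(270.5,.27-.4162))"
```

```text
delta 19.2 zP -6.9 th 1.1 err0.00 | rel TCP (ahead,up): H [52.  32.5] peak [52.2 46.5] tip [73.7 20. ]
delta 10.6 zP 9.1 th 20.9 err0.00 | rel TCP (ahead,up): H [48.4 35.4] peak [53.4 48.4] tip [64.7 16.3]
[np.float64(93.59925962123572), np.float64(94.58700139200567), np.float64(95.57701445013744)] 92.81334827549725
```

```bash
python3 -c "
from tilt import *
for d in (.008,.010,.012,.014): print(d,[round(row(0,0,d,.012,0,p),1) for p in PL],[round(row(0,0,d,.005,0,p),1) for p in PL])
"
```

```text
0.008 [np.float64(217.0), np.float64(244.9), np.float64(294.6)] [np.float64(213.9), np.float64(239.7), np.float64(285.4)]
0.01 [np.float64(219.3), np.float64(248.1), np.float64(298.6)] [np.float64(216.2), np.float64(242.8), np.float64(289.2)]
0.012 [np.float64(221.7), np.float64(251.2), np.float64(302.6)] [np.float64(218.5), np.float64(245.8), np.float64(293.1)]
0.014 [np.float64(224.1), np.float64(254.4), np.float64(306.5)] [np.float64(220.8), np.float64(248.8), np.float64(296.8)]
```

{"name": "apply_moves", "arguments": {
  "steps": [
    [[-10, 0, 0, 0], [-18, 0, 0, 0], [-25, 0, 0, 0], [-32, 0, 0, 0], [-38, 0, 0, 0], [-44, 0, 0, 0], [-49, 0, 0, 0], [-49, 0, 0, 0]]
  ]
}}

```text
time_s: 14.38
tool_pos: [0.5961, -0.101, 0.4151]
tool_rot: [-0.139, -3.136, -0.0]
contact_force: [-8.1, 1.2, 6.9]
width: 0.173
```

```bash
python3 snap.py b3 230,80,430,230; python3 crop.py b3
```

```text
14.375 [ 0.5961 -0.101   0.4151] [-0.1386 -3.1357 -0.0003] 0.17306442284420204 [-8.0844  1.2443  6.9469]
```

View pics/b3_w.png

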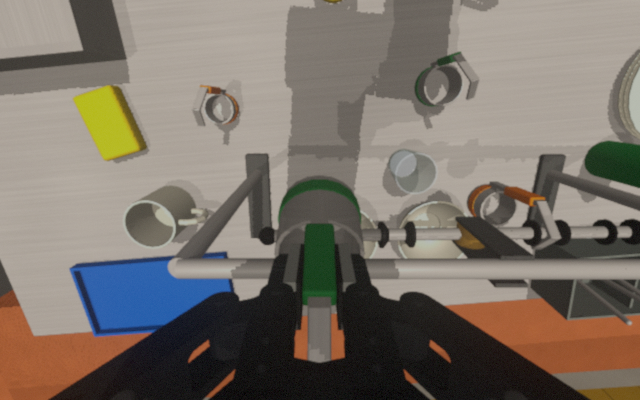

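View pics/b3c.png

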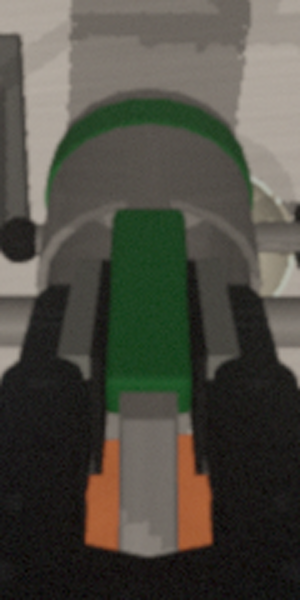

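```bash
python3 -c "
from tilt import *
tilt_report([176,224.4,290.8],True)
P=PL
for zf in (.008,.010,.012):
    r=least_squares(lambda v:[row(0,0,v[0],zf,v[1]*100,p)-m for m,p in zip([176,224.4,290.8],P)],[.01,.2],x_scale=[.01,.1]);print(zf,r.x,r.fun)
print([ahead(r,.338-.4151) for r in (267,268,269)],[ahead(r,.273-.4151) for r in (234,235,236)])"
```

```text
delta 10.8 zP -3.0 th 18.9 err0.00 | rel TCP (ahead,up): H [54.1 24.5] peak [58.6 37.7] tip [71.  6.]
0.008 [0.00441518 0.16305006] [ 0.5883774  -1.21884801  0.63558495]
0.01 [0.00324888 0.15831492] [ 0.70738376 -1.4541444   0.75329699]
0.012 [0.00208148 0.15358273] [ 0.8304605  -1.69402145  0.87170061]
[np.float64(48.967780153461426), np.float64(49.852565295729626), np.float64(50.7392806737596)] [np.float64(49.88321802363685), np.float64(50.951715153360304), np.float64(52.02246231013758)]
```

{"name": "apply_moves", "arguments": {
  "steps": [
    [[15, 0, 0, 0], [29, 1, 0, 0], [29, 1, 45, 0], [29, 1, 100, 0], [29, 1, 143, 0], [29, 1, 143, 0], [29, 1, 143, 0]]
  ]
}}

```text
time_s: 15.35
tool_pos: [0.57, -0.0979, 0.273]
tool_rot: [0.139, 3.137, -0.0]
contact_force: [0.1, 0.1, -0.7]
width: 0.173
```

```bash
python3 snap.py b4 230,100,400,240; python3 crop.py b4; python3 - <<'E'
import cv2,numpy as np
b=np.load('b4.npz')['si']
cv2.imwrite('pics/b4z.png',cv2.convertScaleAbs(cv2.resize(b[165:235,235:325],None,fx=8,fy=8,interpolation=cv2.INTER_CUBIC),alpha=1.4))
E
```

```text
15.35 [ 0.57   -0.0979  0.273 ] [ 0.1388  3.1366 -0.0004] 0.1734861949657467 [ 0.1068  0.0713 -0.6814]
```

View pics/b4z.png

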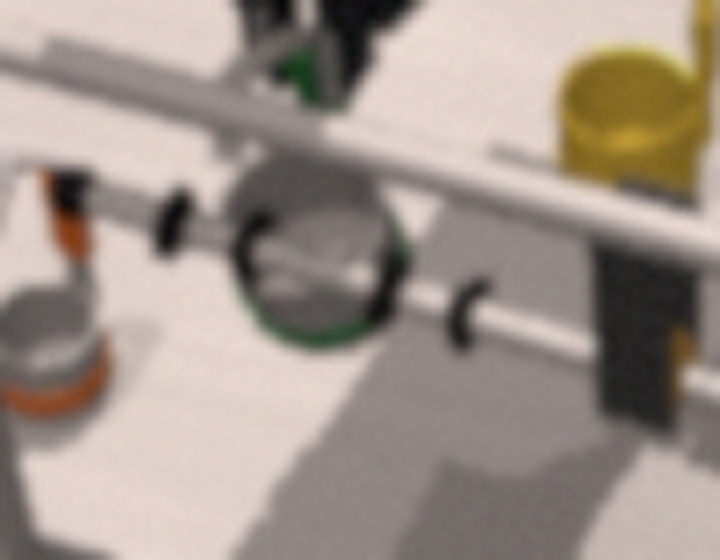

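View pics/b4c.png

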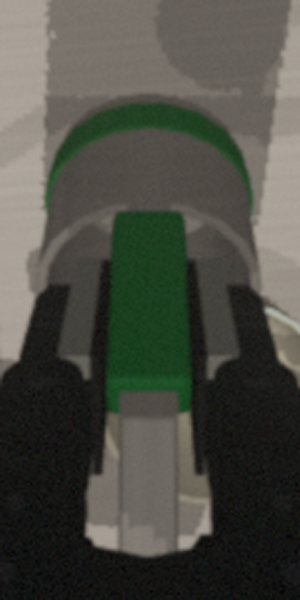

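```bash
python3 - <<'E'
from h import *
S=cams.snapshot("scene")
for n,p in [("tip",(.6334,-.1036,.2915)),("tip-5z",(.6334,-.1036,.2865)),("tip+5x",(.6384,-.104,.2915)),("peak",(.570+.05*.996,-.0979-.0045,.3247)),("place",(.646,-.1055,.275)),("placeLO",(.646+.0267,.1935,.265))]:
    u=proj(S,np.array(p)); print(n,u,(u-[235,165])*8)
E
```

```text
tip [263.10506387 186.36926343] [224.84051094 170.95410748]
tip-5z [263.31429931 187.67543103] [226.51439444 181.40344825]
tip+5x [262.27015459 187.73758503] [218.16123674 181.90068025]
peak [264.0309282  173.77471486] [232.24742563  70.19771884]
place [261.38018553 194.03075026] [211.04148422 232.24600208]
placeLO [373.2263977  229.06280083] [1105.8111816   512.50240663]
```

{"name": "apply_moves", "arguments": {
  "steps": [
    [[-9, 0, 0, 0], [-18, 0, 0, 0], [-27, -0.5, 0, 0], [-27, -0.5, 0, 0], [-27, -0.5, 6, 0], [-27, -0.5, 12, 0], [-27, -0.5, 12, 0]]
  ]
}}

```text
time_s: 16.38
tool_pos: [0.5951, -0.1005, 0.2584]
tool_rot: [-0.139, -3.137, -0.0]
contact_force: [-1.2, -0.0, -1.3]
width: 0.172
```

```bash
python3 snap.py b5 230,100,400,240; python3 crop.py b5; python3 - <<'E'
import cv2,numpy as np
b=np.load('b5.npz')['si']
cv2.imwrite('pics/b5z.png',cv2.convertScaleAbs(cv2.resize(b[165:235,235:325],None,fx=8,fy=8,interpolation=cv2.INTER_CUBIC),alpha=1.4))
E
```

```text
16.375 [ 0.5951 -0.1005  0.2584] [-0.1388 -3.137  -0.0003] 0.17228403241910045 [-1.2099 -0.0256 -1.2677]
```

View pics/b5z.png

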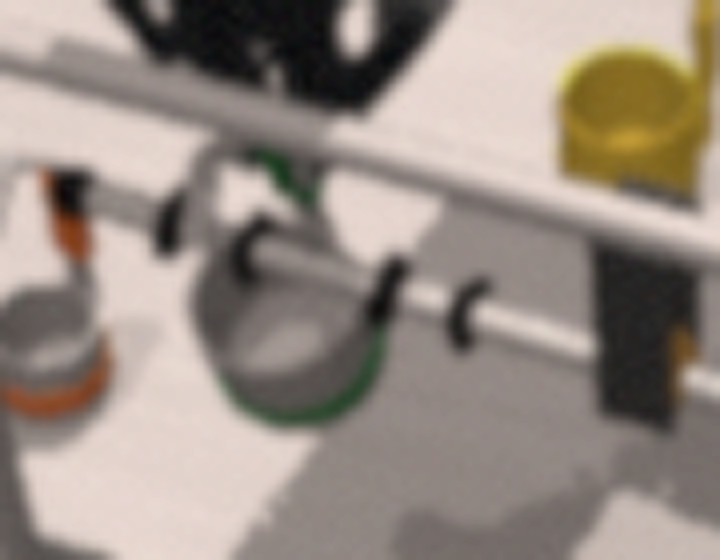

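View pics/b5c.png

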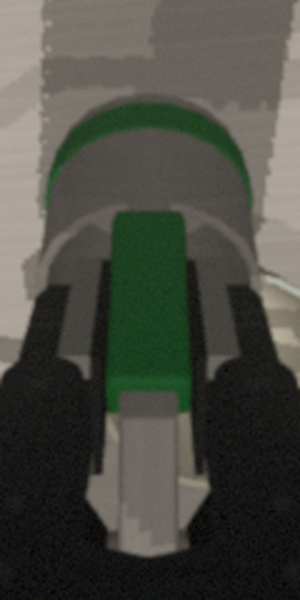

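{"name": "apply_moves", "arguments": {
  "steps": [
    [[0, 0, 6, 0], [0, 0, 12, 0], [0, 0, 15, 0], [0, 0, 15, 0]]
  ]
}}

```text
time_s: 16.98
tool_pos: [0.5957, -0.1006, 0.2439]
tool_rot: [-0.139, -3.138, -0.0]
contact_force: [0.0, 0.9, -2.0]
width: 0.175
```

{"name": "apply_moves", "arguments": {
  "steps": [
    [[0, 0, 5, 0], [0, 0, 10, 0], [0, 0, 14, 0], [0, 0, 14, 0]]
  ]
}}

```text
time_s: 17.48
tool_pos: [0.5963, -0.1007, 0.2302]
tool_rot: [0.139, 3.138, 0.0]
contact_force: [2.5, 0.1, -0.6]
width: 0.172
```

```bash
python3 snap.py b6 230,140,400,270
```

```text
17.475 [ 0.5963 -0.1007  0.2302] [0.1389 3.1378 0.    ] 0.17164646313614657 [ 2.4658  0.0567 -0.5878]
```

View pics/b6_s.png

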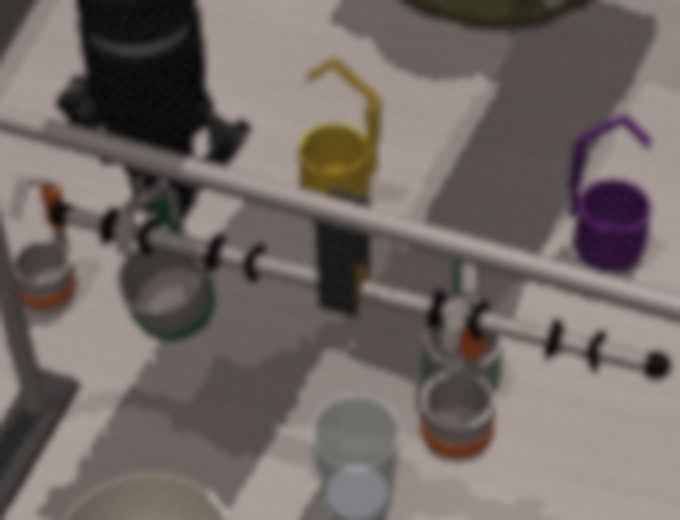

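{"name": "apply_moves", "arguments": {
  "steps": [
    [[0, 0, 0, 0], [0, 0, 0, 0], [0, 0, 0, 0]]
  ],
  "jaw": 44
}}

```text
time_s: 17.95
tool_pos: [0.5956, -0.1007, 0.2303]
tool_rot: [-0.139, -3.138, -0.0]
contact_force: [0.4, 0.8, -0.9]
width: 0.516
```

```bash
python3 snap.py b7 230,140,430,290
```

```text
17.95 [ 0.5956 -0.1007  0.2303] [-0.1389 -3.1381 -0.    ] 0.5156178624838407 [ 0.4295  0.7594 -0.8796]
```

View pics/b7_s.png

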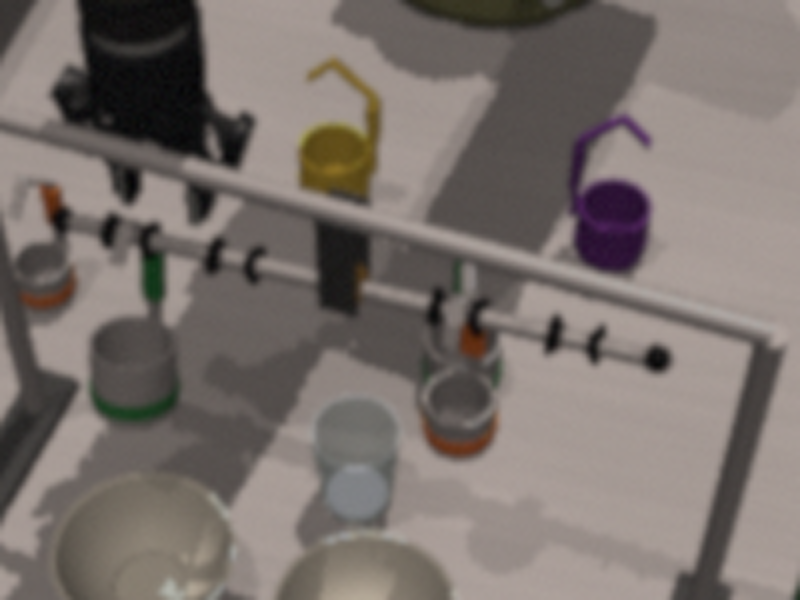

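View pics/b7_w.png

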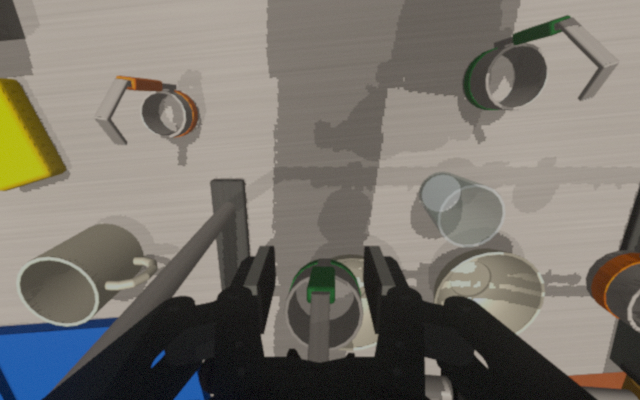

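{"name": "apply_moves", "arguments": {
  "steps": [
    [[20, 0, 0, 0], [55, 0, 0, 0], [95, 20, 0, -3], [112, 60, 0, -7], [128, 105, 0, -11], [138, 145, 0, -15], [138, 172, 5, -18.1], [138, 172, 40, -18.1], [138, 172, 90, -18.1], [138, 172, 126, -18.1], [138, 172, 140, -18.1], [138, 172, 140, -18.1]]
  ],
  "jaw": 50
}}

```text
time_s: 19.55
tool_pos: [0.4732, 0.0827, 0.0901]
tool_rot: [0.356, -3.12, 0.0]
contact_force: [0.5, 0.0, 0.7]
width: 0.585
```

```bash
python3 snap.py c1 230,140,430,290
```

```text
19.55 [0.4732 0.0827 0.0901] [ 0.3562 -3.1201  0.0002] 0.584551414879145 [0.51   0.0337 0.739 ]
```

View pics/c1_s.png

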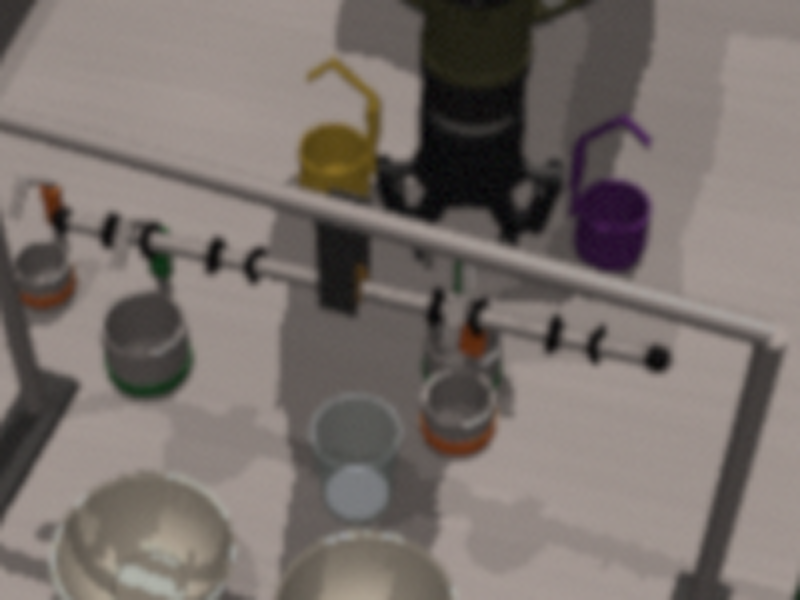

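View pics/c1_w.png

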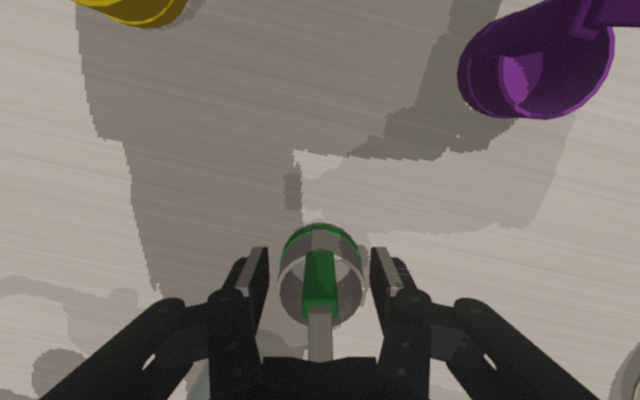

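{"name": "apply_moves", "arguments": {
  "steps": [
    [[0, 0, 0, 0], [0, 0, 0, 0], [0, 0, 0, 0], [0, 0, 0, 0], [0, 0, -25, 0], [0, 0, -80, 2], [-10, 8, -135, 5], [-38, 28, -185, 9], [-66, 50, -235, 13], [-96, 72, -282, 17], [-126, 94.7, -324.5, 18.1], [-126, 94.7, -324.5, 18.1]]
  ],
  "jaw": 5,
  "squeeze": 45
}}

```text
time_s: 21.15
tool_pos: [0.5777, 0.2058, 0.4174]
tool_rot: [0.136, 3.133, 0.004]
contact_force: [-0.0, 0.5, -3.1]
width: 0.172
```

```bash
python3 snap.py c2 230,80,430,230;python3 crop.py c2
```

```text
21.15 [0.5777 0.2058 0.4174] [0.1357 3.1332 0.004 ] 0.1721711782174443 [-0.0094  0.5425 -3.0716]
```

View pics/c2_w.png

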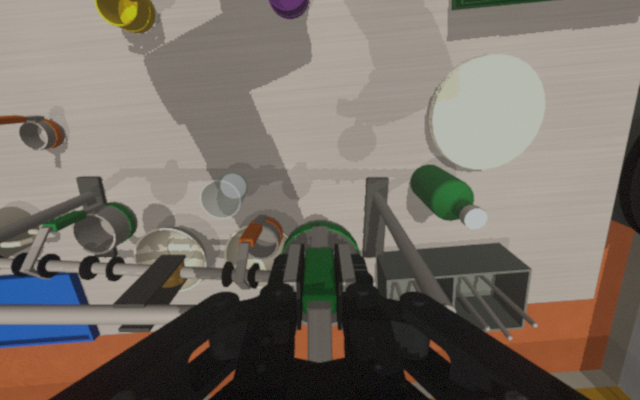

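View pics/c2c.png

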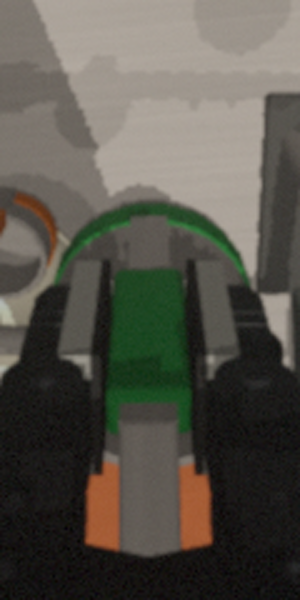

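{"name": "apply_moves", "arguments": {
  "steps": [
    [[-10, 0, 0, 0], [-18, 0, 0, 0], [-25, 0, 0, 0], [-32, 0, 0, 0], [-38, 0, 0, 0], [-44, 0, 0, 0], [-50, 0, 0, 0], [-50, 0, 0, 0]]
  ]
}}

```text
time_s: 22.25
tool_pos: [0.6234, 0.1991, 0.4159]
tool_rot: [-0.139, -3.136, -0.002]
contact_force: [-7.7, 1.3, 7.5]
width: 0.172
```

```bash
python3 snap.py c3 230,80,430,230;python3 crop.py c3
```

```text
22.25 [0.6234 0.1991 0.4159] [-0.1391 -3.1364 -0.0023] 0.1723806776527187 [-7.7091  1.3309  7.4659]
```

View pics/c3_w.png

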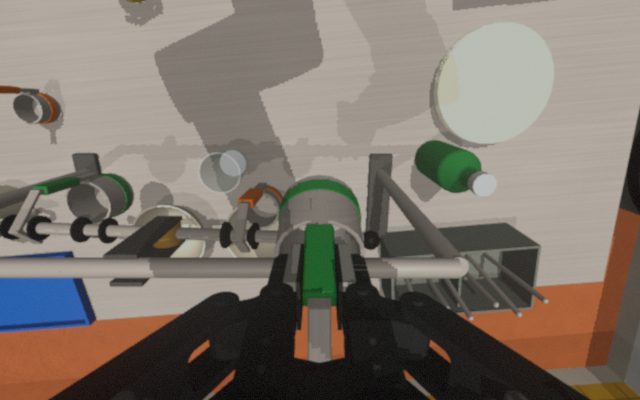

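View pics/c3c.png

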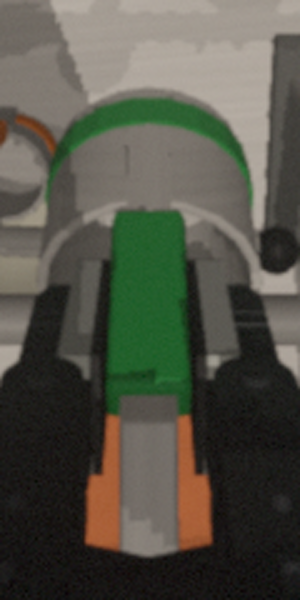

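{"name": "apply_moves", "arguments": {
  "steps": [
    [[15, 0, 0, 0], [29, -2.5, 0, 0], [29, -2.5, 45, 0], [29, -2.5, 97, 0], [29, -2.5, 137, 0], [29, -2.5, 137, 0], [29, -2.5, 137, 0]]
  ]
}}

```text
time_s: 23.22
tool_pos: [0.5966, 0.1992, 0.2795]
tool_rot: [0.139, 3.137, 0.001]
contact_force: [-0.6, 0.1, -0.8]
width: 0.174
```

```bash
python3 snap.py c4 230,100,400,240; python3 crop.py c4; python3 - <<'E'
from h import *
b=np.load('c4.npz')['si']
cv2.imwrite('pics/c4z.png',cv2.convertScaleAbs(cv2.resize(b[180:260,335:425],None,fx=8,fy=7,interpolation=cv2.INTER_CUBIC),alpha=1.4))
S=cams.snapshot("scene")
for n,p in [("place",(.672,.195,.283)),("pipe",(.672,.195,.338))]:
    u=proj(S,np.array(p)); print(n,u,(u-[335,180])*[8,7])
E
```

```text
23.225 [0.5966 0.1992 0.2795] [0.1393 3.1367 0.0009] 0.17405267055656926 [-0.5634  0.12   -0.7825]
place [374.50903263 224.49131483] [316.07226106 311.43920384]
pipe [376.50783887 210.06004261] [332.062711   210.42029824]
```

View pics/c4z.png

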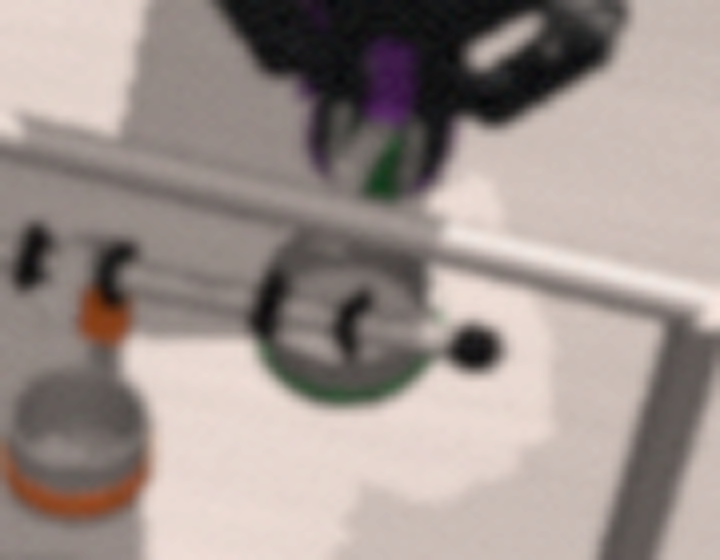

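{"name": "apply_moves", "arguments": {
  "steps": [
    [[-10, 0, 0, 0], [-19, 0, 0, 0], [-20, 0, 2, 0], [-24, 0, 5, 0], [-27, 0, 9, 0], [-27, 0, 13, 0], [-27, 0, 13, 0]]
  ]
}}

```text
time_s: 24.25
tool_pos: [0.6222, 0.1967, 0.2642]
tool_rot: [-0.139, -3.138, 0.001]
contact_force: [0.5, -0.1, -2.0]
width: 0.174
```

```bash
python3 snap.py c5 230,100,400,240; python3 crop.py c5; python3 - <<'E'
from h import *
b=np.load('c5.npz')['si']
cv2.imwrite('pics/c5z.png',cv2.convertScaleAbs(cv2.resize(b[180:260,335:425],None,fx=8,fy=7,interpolation=cv2.INTER_CUBIC),alpha=1.4))
E
```

```text
24.25 [0.6222 0.1967 0.2642] [-0.1388 -3.1375  0.0005] 0.17388471781817424 [ 0.4951 -0.0646 -2.0413]
```

View pics/c5z.png

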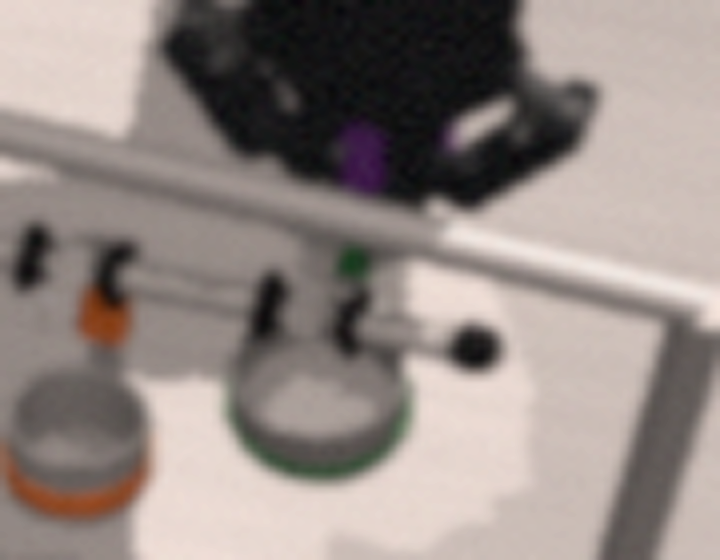

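View pics/c5c.png

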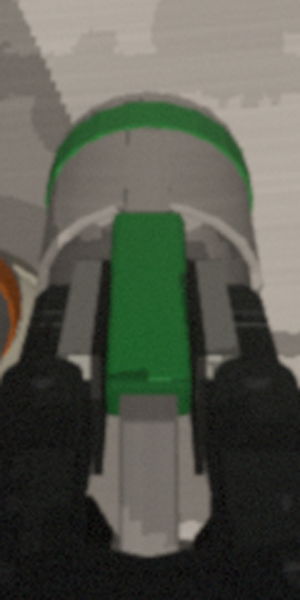

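{"name": "apply_moves", "arguments": {
  "steps": [
    [[0, 0, 6, 0], [0, 0, 12, 0], [0, 0, 18, 0], [0, 0, 23, 0], [0, 0, 27, 0], [0, 0, 27, 0]]
  ]
}}

```text
time_s: 25.1
tool_pos: [0.6228, 0.1968, 0.2376]
tool_rot: [0.139, 3.138, -0.0]
contact_force: [2.2, 0.8, 0.4]
width: 0.172
```

```bash
python3 snap.py c6 230,140,430,290
```

```text
25.1 [0.6228 0.1968 0.2376] [ 0.1389  3.1382 -0.    ] 0.1716303422443492 [2.1682 0.8069 0.3781]
```

View pics/c6_s.png

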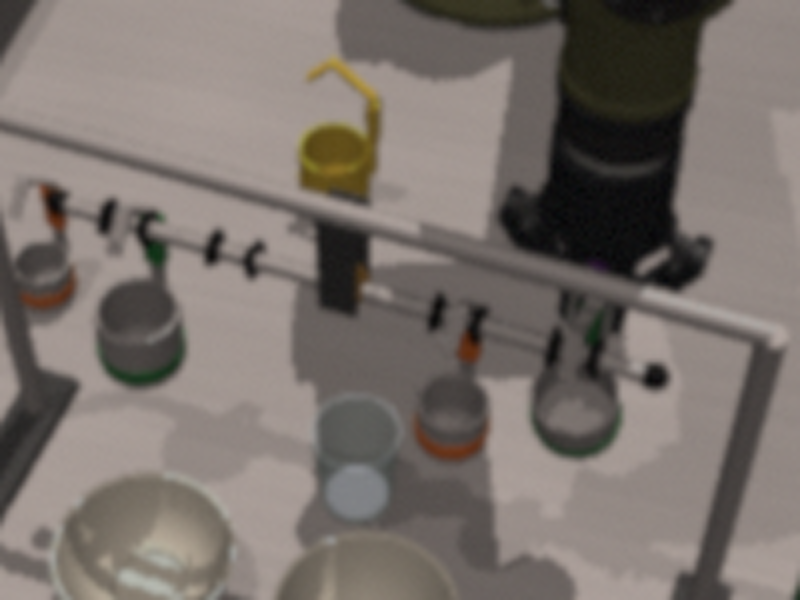

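{"name": "apply_moves", "arguments": {
  "steps": [
    [[0, 0, 0, 0], [0, 0, 0, 0], [0, 0, 0, 0]]
  ],
  "jaw": 42
}}

```text
time_s: 25.58
tool_pos: [0.6224, 0.1968, 0.2378]
tool_rot: [-0.139, -3.138, 0.0]
contact_force: [-0.2, -0.1, 0.7]
width: 0.497
```

```bash
python3 snap.py c7 230,140,430,290
```

```text
25.575 [0.6224 0.1968 0.2378] [-0.1389 -3.1383  0.    ] 0.4966734845745032 [-0.1521 -0.1241  0.7191]
```

View pics/c7_s.png

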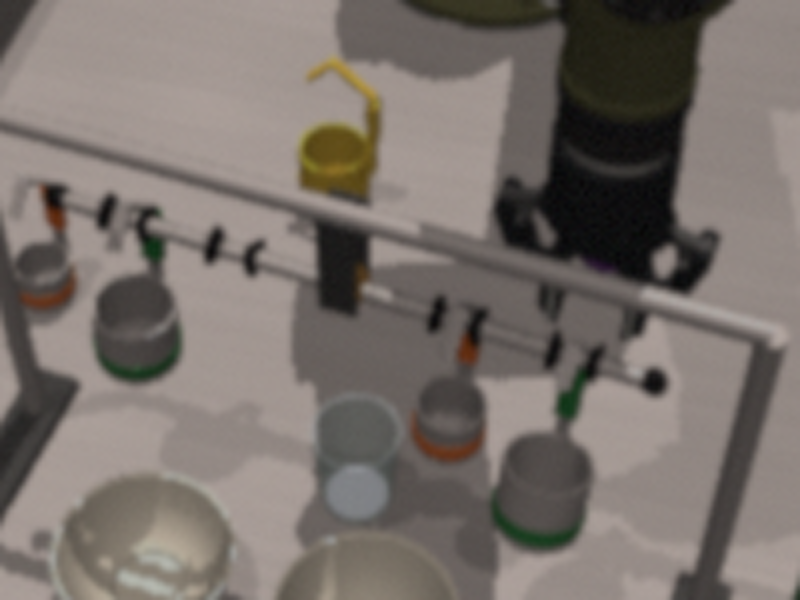

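{"name": "apply_moves", "arguments": {
  "steps": [
    [[20, 0, 0, 0], [60, 0, 0, 0], [95, -35, 0, 0], [100, -90, 0, 1], [100, -150, 0, 2], [100, -210, 0, 3], [100, -270, 0, 4], [100, -330, 0, 5], [100, -390, 0, 6], [100, -435, 10, 7], [100, -451, 30, 8.2], [100, -451, 60, 8.2]]
  ],
  "jaw": 50
}}

```text
time_s: 27.18
tool_pos: [0.4836, -0.2456, 0.178]
tool_rot: [0.367, 3.118, -0.002]
contact_force: [0.9, 0.4, -0.4]
width: 0.584
```

{"name": "apply_moves", "arguments": {
  "steps": [
    [[0, 0, 45, 0], [0, 0, 85, 0], [0, 0, 111, 0], [0, 0, 111, 0], [0, 0, 111, 0]]
  ]
}}

```text
time_s: 27.8
tool_pos: [0.4839, -0.244, 0.0679]
tool_rot: [0.363, 3.119, -0.001]
contact_force: [-0.3, 0.2, 0.2]
width: 0.584
```

```bash
python3 snap.py d1 230,140,430,290
```

```text
27.8 [ 0.4839 -0.244   0.0679] [ 0.3627  3.1193 -0.0007] 0.5835923537433033 [-0.2734  0.2306  0.1909]
```

View pics/d1_s.png

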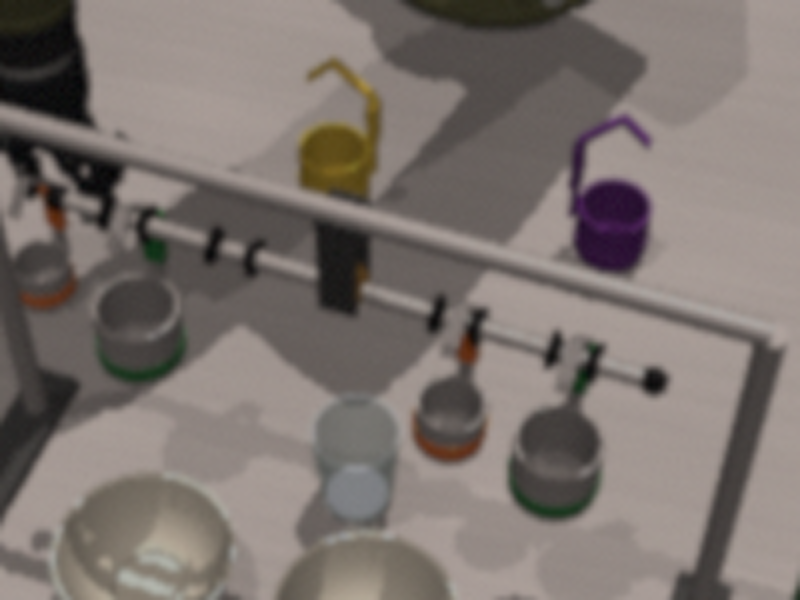

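View pics/d1_w.png

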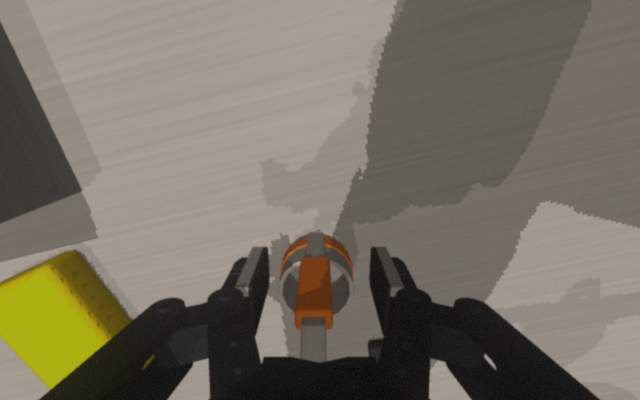

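{"name": "apply_moves", "arguments": {
  "steps": [
    [[1.5, -2.5, 0, 0], [1.5, -2.5, 0, 0], [1.5, -2.5, 0, 0], [1.5, -2.5, 0, 0], [1.5, -2.5, 0, 0], [1.5, -2.5, -25, 0], [1.5, -2.5, -80, 0], [0, 15, -130, 0], [-6, 55, -175, 0], [-12, 100, -215, 0], [-18, 145, -255, 0], [-24, 192, -292, 0]]
  ],
  "jaw": 5,
  "squeeze": 35
}}

```text
time_s: 29.4
tool_pos: [0.5508, -0.0609, 0.3602]
tool_rot: [0.363, 3.12, -0.0]
contact_force: [1.4, -0.2, -0.5]
width: 0.181
```

{"name": "apply_moves", "arguments": {
  "steps": [
    [[-4, 25, -20, -4], [-7, 43, -36, -8.2], [-7, 43, -36, -8.2]]
  ]
}}

```text
time_s: 29.78
tool_pos: [0.568, -0.021, 0.3954]
tool_rot: [0.137, 3.137, 0.0]
contact_force: [-0.2, 0.1, -1.5]
width: 0.178
```

```bash
python3 snap.py d2 230,80,430,230;python3 crop.py d2
```

```text
29.775 [ 0.568  -0.021   0.3954] [0.1365 3.1371 0.    ] 0.17766535489032526 [-0.1718  0.0733 -1.4619]
```

View pics/d2_w.png

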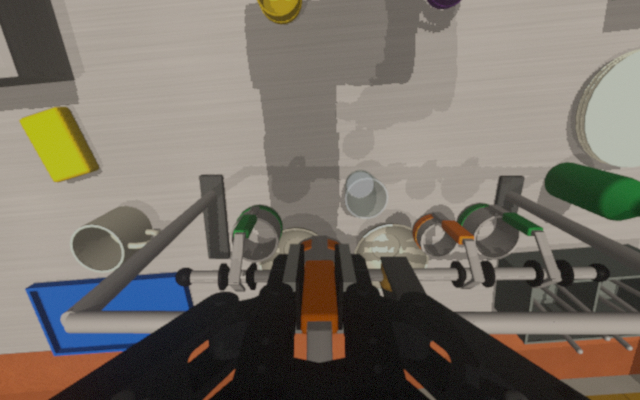

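View pics/d2c.png

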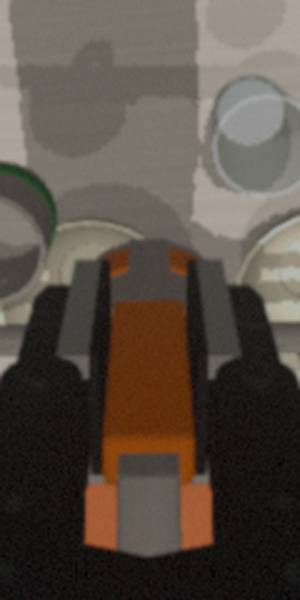

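{"name": "apply_moves", "arguments": {
  "steps": [
    [[-10, 0, 0, 0], [-18, 0, 0, 0], [-25, 0, 0, 0], [-32, 0, 0, 0], [-38, 0, 0, 0], [-44, 0, 0, 0], [-49, 0, 0, 0], [-49, 0, 0, 0]]
  ]
}}

```text
time_s: 30.88
tool_pos: [0.6145, -0.0266, 0.3965]
tool_rot: [-0.14, -3.137, -0.001]
contact_force: [-9.6, 1.6, 11.8]
width: 0.18
```

```bash
python3 snap.py d3 230,80,430,230;python3 crop.py d3
```

```text
30.875 [ 0.6145 -0.0266  0.3965] [-0.1403 -3.1369 -0.0009] 0.1801684511187159 [-9.6256  1.637  11.814 ]
```

View pics/d3_w.png

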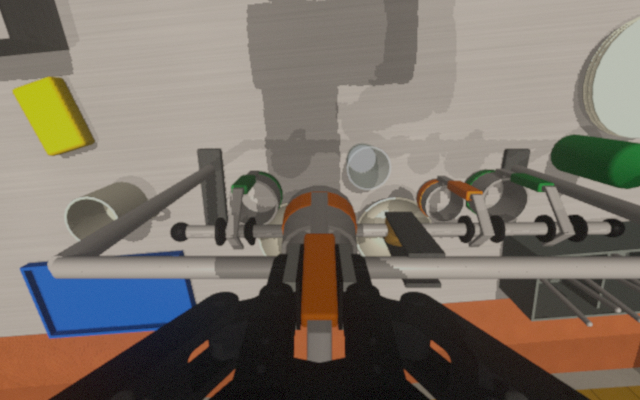

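View pics/d3c.png

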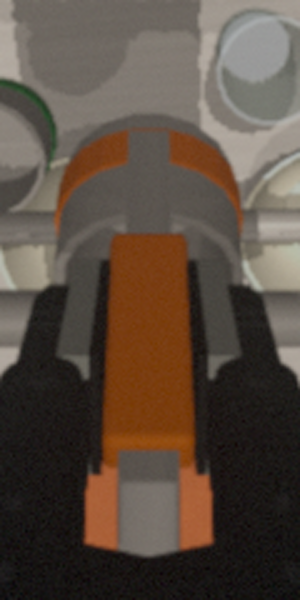

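{"name": "apply_moves", "arguments": {
  "steps": [
    [[20, 0, 0, 0], [42, 0, 0, 0], [42, 0, 45, 0], [42, 0, 95, 0], [42, 0, 127, 0], [42, 0, 127, 0], [42, 0, 127, 0]]
  ]
}}

```text
time_s: 31.85
tool_pos: [0.5751, -0.023, 0.2691]
tool_rot: [0.14, 3.137, -0.0]
contact_force: [0.3, -0.4, -1.2]
width: 0.18
```

```bash
python3 snap.py d4 230,100,400,240; python3 - <<'E'
from h import *
b=np.load('d4.npz')['si']
cv2.imwrite('pics/d4z.png',cv2.convertScaleAbs(cv2.resize(b[165:245,250:340],None,fx=8,fy=7,interpolation=cv2.INTER_CUBIC),alpha=1.4))
E
```

```text
31.85 [ 0.5751 -0.023   0.2691] [ 0.1397  3.1371 -0.0001] 0.17978974468308395 [ 0.3418 -0.4348 -1.2162]
```

View pics/d4z.png

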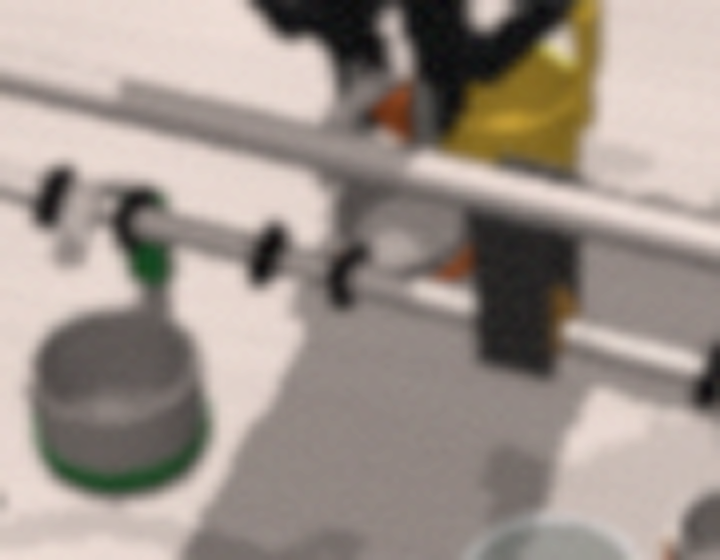

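{"name": "apply_moves", "arguments": {
  "steps": [
    [[-10, 0, 0, 0], [-19, 0, 0, 0], [-24, 0, 0, 0], [-28, 0, 2, 0], [-28, 0, 7, 0], [-28, 0, 13, 0], [-28, 0, 13, 0]]
  ]
}}

```text
time_s: 32.83
tool_pos: [0.6014, -0.0251, 0.254]
tool_rot: [-0.139, -3.137, -0.0]
contact_force: [-0.8, -1.0, -1.8]
width: 0.173
```

```bash
python3 snap.py d5 230,100,400,240; python3 - <<'E'
from h import *
b=np.load('d5.npz')['si']
cv2.imwrite('pics/d5z.png',cv2.convertScaleAbs(cv2.resize(b[165:245,250:340],None,fx=8,fy=7,interpolation=cv2.INTER_CUBIC),alpha=1.4))
E
```

```text
32.825 [ 0.6014 -0.0251  0.254 ] [-0.1388 -3.137  -0.    ] 0.17257736667924156 [-0.7625 -0.9621 -1.8217]
```

View pics/d5z.png

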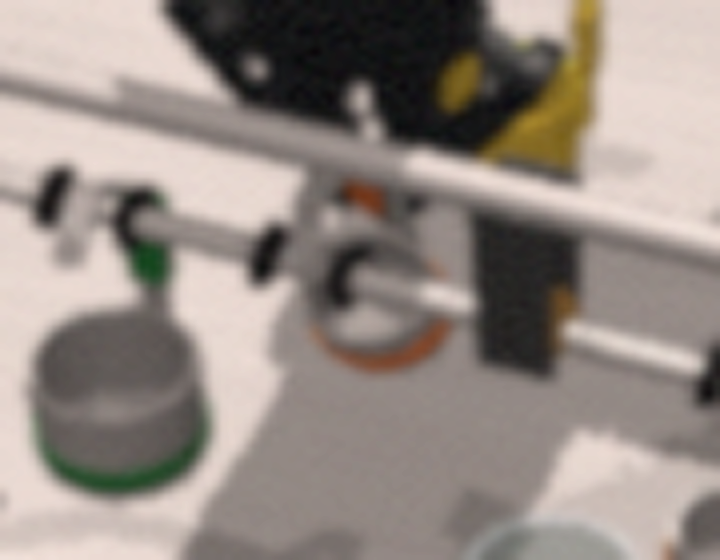

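{"name": "apply_moves", "arguments": {
  "steps": [
    [[0, 0, 5, 0], [0, 0, 10, 0], [0, 0, 15, 0], [0, 0, 18, 0], [0, 0, 18, 0]]
  ]
}}

```text
time_s: 33.55
tool_pos: [0.6029, -0.0251, 0.2371]
tool_rot: [0.139, 3.137, 0.0]
contact_force: [4.0, 0.2, 2.1]
width: 0.181
```

```bash
python3 snap.py d6 230,140,430,290
```

```text
33.55 [ 0.6029 -0.0251  0.2371] [0.1387 3.1368 0.    ] 0.18068542130479529 [3.9605 0.246  2.1326]
```

View pics/d6_s.png

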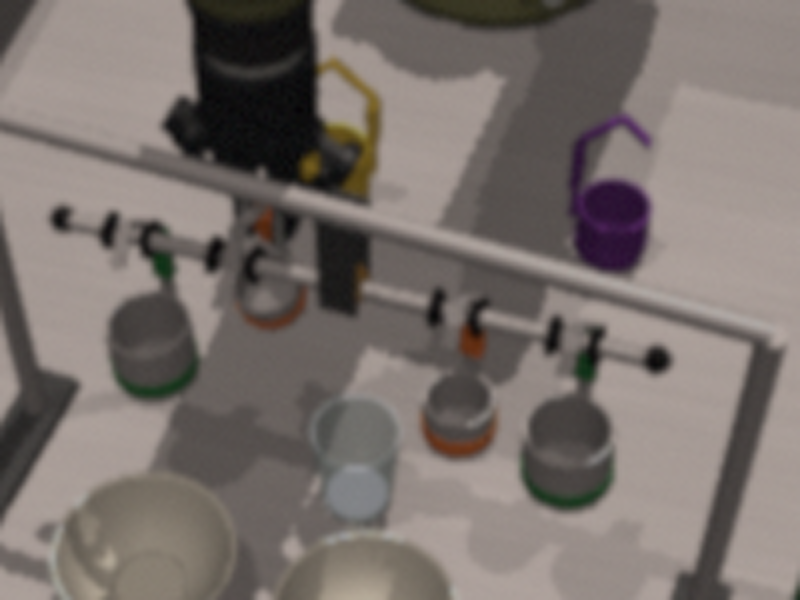

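Seated on the bar with no snag. I'll release it, wait, then retreat.

{"name": "apply_moves", "arguments": {
  "steps": [
    [[0, 0, 0, 0], [0, 0, 0, 0], [0, 0, 0, 0]]
  ],
  "jaw": 42
}}

```text
time_s: 34.02
tool_pos: [0.6014, -0.0251, 0.2363]
tool_rot: [-0.139, -3.137, 0.0]
contact_force: [1.1, 0.9, -0.2]
width: 0.489
```

```bash
python3 snap.py d7 230,140,430,290
```

```text
34.025 [ 0.6014 -0.0251  0.2363] [-0.1389 -3.137   0.    ] 0.4888449163864929 [ 1.0823  0.8794 -0.1807]
```

View pics/d7_s.png

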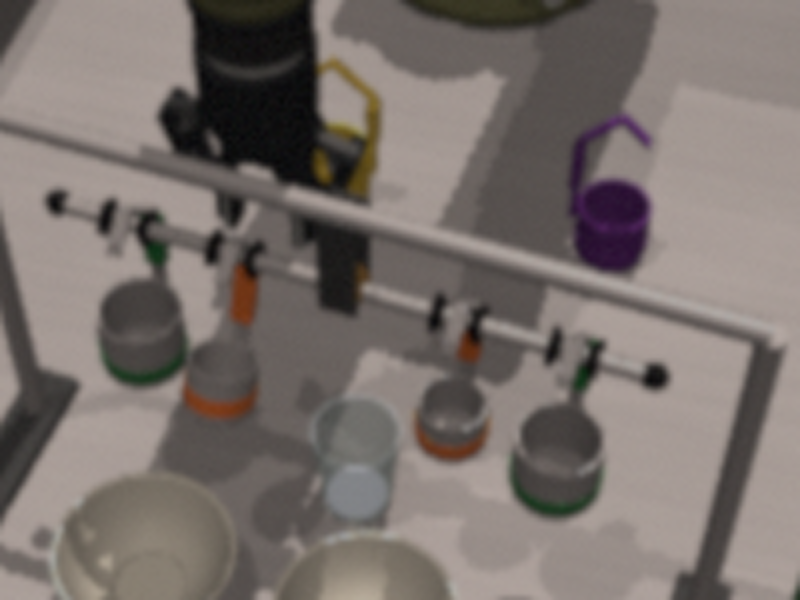

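{"name": "apply_moves", "arguments": {
  "steps": [
    [[20, 0, 0, 0], [50, 0, 0, 0], [90, 0, 0, 0], [120, 0, -30, 0], [130, 0, -60, 0], [130, 0, -60, 0], [130, 0, -60, 0], [130, 0, -60, 0], [130, 0, -60, 0], [130, 0, -60, 0], [130, 0, -60, 0], [130, 0, -60, 0]]
  ]
}}

```text
time_s: 35.62
tool_pos: [0.4727, -0.0136, 0.2968]
tool_rot: [-0.139, -3.139, -0.0]
contact_force: [-0.6, 0.2, 1.6]
width: 0.485
```

{"name": "apply_moves", "arguments": {
  "steps": [
    [[0, 0, 0, 0], [0, 0, 0, 0], [0, 0, 0, 0], [0, 0, 0, 0], [0, 0, 0, 0], [0, 0, 0, 0], [0, 0, 0, 0], [0, 0, 0, 0], [0, 0, 0, 0], [0, 0, 0, 0], [0, 0, 0, 0], [0, 0, 0, 0]]
  ]
}}

```text
time_s: 37.12
tool_pos: [0.4726, -0.0136, 0.2968]
tool_rot: [0.139, 3.139, -0.0]
contact_force: [0.7, -0.4, -0.6]
width: 0.492
```

{"name": "apply_moves", "arguments": {
  "steps": [
    [[0, 0, 0, 0], [0, 0, 0, 0], [0, 0, 0, 0], [0, 0, 0, 0], [0, 0, 0, 0], [0, 0, 0, 0], [0, 0, 0, 0], [0, 0, 0, 0], [0, 0, 0, 0], [0, 0, 0, 0], [0, 0, 0, 0], [0, 0, 0, 0]]
  ]
}}

```text
time_s: 38.62
tool_pos: [0.4726, -0.0136, 0.2968]
tool_rot: [0.139, 3.138, -0.0]
contact_force: [-0.1, 0.7, -0.3]
width: 0.491
```

```bash
python3 snap.py e1 230,140,430,290
```

```text
38.625 [ 0.4726 -0.0136  0.2968] [ 0.1389  3.1385 -0.    ] 0.4910377924965678 [-0.0846  0.6719 -0.2716]
```

{"name": "apply_moves", "arguments": {
  "steps": [
    [[0, 0, 0, 0], [0, 0, 0, 0], [0, 0, 0, 0], [0, 0, 0, 0], [0, 0, 0, 0], [0, 0, 0, 0], [0, 0, 0, 0], [0, 0, 0, 0], [0, 0, 0, 0], [0, 0, 0, 0], [0, 0, 0, 0]]
  ]
}}

```text
time_s: 40.1
tool_pos: [0.4726, -0.0136, 0.2968]
tool_rot: [0.139, 3.139, -0.0]
contact_force: [-0.2, 0.4, 0.3]
width: 0.494
```

```bash
python3 snap.py e2 230,140,430,290; python3 - <<'E'
from h import *
a=np.load('e1.npz')['si'].astype(int);b=np.load('e2.npz')['si'].astype(int)
d=np.abs(a-b).max(2);print(d.max(),(d>25).sum(),np.argwhere(d>40)[:8])
T=cams.snapshot("top");cv2.imwrite('pics/e2_t.png',T["image"])
from numpy import array
t0=cv2.imread('pics/top0.png')
E
```

```text
40.1 [ 0.4726 -0.0136  0.2968] [ 0.1389  3.1385 -0.    ] 0.49393356242824255 [-0.2405  0.4447  0.2631]
13 0 []
```

View pics/e2_s.png

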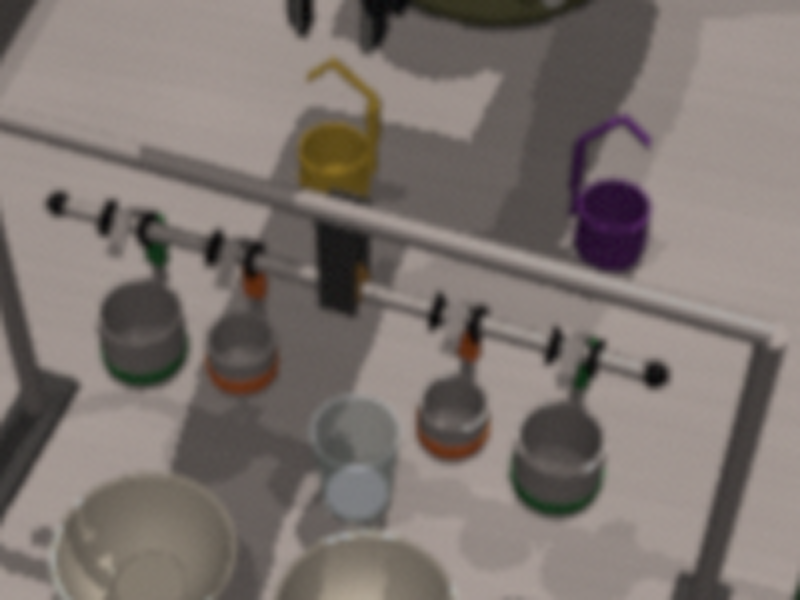

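View pics/e2_t.png

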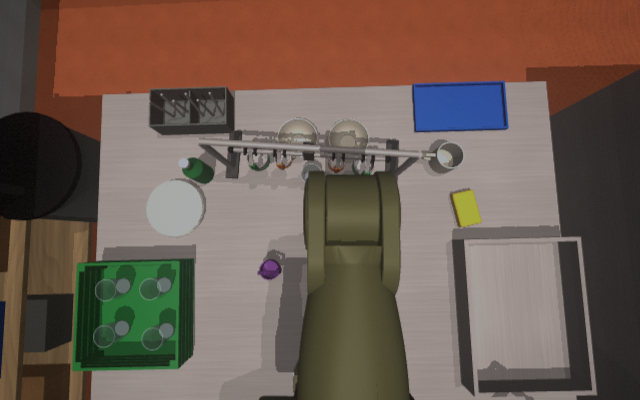

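```bash
python3 -c "
from station import job
print(job.sign_off())"
```

```text
the job is handed in; nothing more can be done
None
```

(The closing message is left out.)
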